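# Sort the loose labware into its stand, tray and saucer

### The job

Sort the loose labware on the bench: stand the white-capped flask upright in the large well of the white bottle stand and the small brown bottle upright in its small well, stand the grey sample cup upright in the round saucer, and lay the dropper and the tweezers in the steel tray, both flat on its floor and not across one another. Set the flask and the bottle down in their wells, do not let them drop, and leave the steel tin and the porcelain bowl where they stand.

Things in the scene. Friction and masses are not known exactly. Their poses are not given: they have to be found in the camera images.
- flask_mid (a point): Loose squat clear-glass flask under a tall white slip-over cap, 100 mm tall, about 0.09 kg, stands upright. Glass body round, 59 mm across, up to 58 mm above its foot; the cap is 32 mm across and is gripped 70 to 90 mm above the foot, that is 20 to 40 mm above this point. The point is on the axis, half-way up (50 mm above the foot); z is up.
- bottle_mid (a point): Loose small brown glass bottle with a wide flat stopper (stopper fixed), round, 44 mm across, 78 mm tall, about 0.07 kg, stands upright. Grip it at this point or up to 8 mm above, from any side. The point is on the axis, half-way up (39 mm above the foot); z is up.
- cup_mid (a point): Loose small grey sample cup, round, 38 mm across the rim and 28 mm across the foot, 37 mm tall, about 0.03 kg, stands upright. Grip it across the outside, 0 to 10 mm above this point. The point is on the axis, half-way up (18.5 mm above the foot); z is up.
- dropper_mid (a point): Loose glass dropper with a red rubber bulb, lying flat, 82 mm long along its y axis, 11 mm wide (x) and 11 mm high, about 0.012 kg. The point is its centre, 5.5 mm above its underside.
- tweezers_mid (a point): Loose slim steel tweezers lying flat, 127 mm long along their y axis, 8 mm wide (x) and 10 mm high, about 0.02 kg. They are rigid here: grip across the middle. The point is their centre, 5 mm above their underside.
- stand: White bottle stand, fixed to the bench: an oblong block 96 mm (x) by 168 mm (y), 22 mm high, with two round wells 16 mm deep (well floor 6 mm above the bench). Large well 74 mm across, centred at x = 0, y = -36 mm in this frame; small well 60 mm across, centred at x = 0, y = +43 mm. Origin: centre of the underside; z up.
- tray: Shallow open steel tray, fixed to the bench: outside 136 mm (x) by 170 mm (y), rim 10 mm high, walls 4 mm, floor 3 mm above the bench, inside 128 by 162 mm. Origin: centre of the underside; z up.
- saucer: Shallow round white saucer, fixed to the bench: 74 mm across the outside, rim 8 mm high, wall 3 mm, flat inner floor about 64 mm across and 3 mm above the bench. Origin: centre of the underside; z up.
- tin_mid (a point): Bystander, loose: open round steel tin, 70 mm across, 33 mm tall; leave it where it is. The point is its centre, half-way up.
- dish_mid (a point): Bystander, loose: white porcelain bowl, 74 mm across, 36 mm tall; leave it where it is. The point is its centre, half-way up.
Mind the look-alikes: they are no part of the job. What is shaped like the part that bears cup_mid but orange is not meant.

How it is judged:
At the end, for the whole second after the job is handed in: Flask in the large and bottle in the small well, seated (4 mm), upright (7 deg); cup upright in the saucer within 18 mm of its centre; dropper and tweezers flat on the tray floor (within 2.5 mm, 60 mm of centre in x, y); all at rest; tin and bowl within 30 mm of their starts (x of flask_mid in the frame of stand between -0.012 and 0.012 m and y of flask_mid in the frame of stand between -0.048 and -0.024 m and z of flask_mid in the frame of stand between 0.052 and 0.06 m and x of bottle_mid in the frame of stand between -0.012 and 0.012 m and y of bottle_mid in the frame of stand between 0.031 and 0.055 m and z of bottle_mid in the frame of stand between 0.041 and 0.049 m and x of cup_mid in the frame of saucer between -0.018 and 0.018 m and y of cup_mid in the frame of saucer between -0.018 and 0.018 m and z of cup_mid in the frame of saucer between 0.0175 and 0.0255 m and x of dropper_mid in the frame of tray between -0.06 and 0.06 m and y of dropper_mid in the frame of tray between -0.06 and 0.06 m and z of dropper_mid in the frame of tray between 0.006 and 0.011 m and x of tweezers_mid in the frame of tray between -0.06 and 0.06 m and y of tweezers_mid in the frame of tray between -0.06 and 0.06 m and z of tweezers_mid in the frame of tray between 0.0055 and 0.0105 m and angle between each of flask_mid, bottle_mid, cup_mid's own z axis and vertical below 0.12 rad and linear speed of each of flask, bottle, cup, dropper, tweezers below 0.02 m/s and distance of each of tin_mid, dish_mid from where it was at the start of the episode below 0.03 m); the robot touches nothing.
It fails at once if the flask is dropped (falls free faster than 0.8 m/s, about 33 mm of fall) (linear speed of flask above 0.8 m/s and contact force between the fingers and flask below 0.01 N).
It fails at once if the brown bottle is dropped (falls free faster than 0.8 m/s, about 33 mm of fall) (linear speed of bottle above 0.8 m/s and contact force between the fingers and bottle below 0.01 N).
It fails at once if the steel tin is pushed from its place (distance of tin_mid from where it was at the start of the episode above 0.03 m).
It fails at once if the porcelain bowl is pushed from its place (distance of dish_mid from where it was at the start of the episode above 0.03 m).
It also fails if it takes over 144 s, if anything falls off the work surface, if the arm or the gripper's body presses on something with over 40 N, if the wrist force passes 120 N, or if a joint passes its speed limit or range.

### The arm

A 6-joint arm with a two-finger parallel gripper is mounted at the origin on a cart in front of the work surface, level with it; the furniture and walls round the work are solid. World frame = base frame: x ahead of the robot, y to its left, z up, the work surface at z = 0. Lengths are in m, angles in rad, forces in N, time in s.
With the tool pointing down it reaches from about 0.25 to 0.85 m from the base axis. Payload 12.5 kg.
Tool frame: the origin (TCP) lies at the very end of the fingers, on their centre line; the grasp point (between the pads) lies 19 mm behind it; z points along the fingers, y is the direction in which the jaws open and shut (so a half turn about z gives the same grasp; the last joint's range is limited). The gripper opens to 93 mm and grips with 3 to 60 N. Pads are 15 mm wide; open, the fingers measure 128 mm over their backs; the gripper's body (75 mm by 188 mm) begins 65 mm behind the grasp point.
Start: joints at [-0.085, 0.351, 1.652, -0, 1.139, -0.085], TCP at [0.55, 0, 0.219] pointing down, gripper open.
Joint ranges: [-2.75, 2.75], [-0.79, 2.1], [0.01, 2.65], [-1.57, 4.71], [0.07, 3.14], [-2.87, 2.87]. Speed limits (rad/s): [2.22, 2.22, 2.79, 3.14, 3.14, 3.14].

### API

Orientations are given as a rotation vector (axis times angle).
In Python, from rig import read_state, read_camera, close_job gives the robot as it stands.
- The arm moves only by the tool apply_moves, never from a script. Its arguments are lists of equal length, an entry for each row: "delta_pos": the shift along the tool's x, y, z in units of 30 mm (1.0 is 30 mm), a list of three; "roll": the turn about the tool's z in units of 6 degrees (1.0 is 6 degrees). A call has 1 to 10 rows; each row is the pose to reach, as a shift and turn from the pose commanded when the call began, along the tool's axes at that moment; what a row does not reach only later rows make up. A row lasts 1/8 s, in which the tool goes at most 62.5 mm and 10.7 degrees, less where a joint would pass 70% of its speed; a pose out of reach is approached as far as the arm can. A call with a gripper value outside its range is refused whole. "jaw" is the closure, from -1 (fully open) to 1 (shut), so that 0 is half open, set as the call begins (left out, the last holds). The fingers move at their own pace and stop on an object; "force" is the grip in N (left out, the last holds). Time passes only in rows, so rows that repeat a pose let the fingers close. It gives the time, the measured TCP pose, the force and the opening at its end, in the units of the state.
- read_state(): the state, without advancing time (a new reading comes with each control period).
- read_camera(name): name is "scene" or "side" or "wrist"; returns a dict with "color" (400x640x3 uint8, red, green, blue), "fx", "fy", "cx", "cy" (pixels), "R" (3x3) and "t" (3): a world point X has camera coordinates R X + t; the wrist camera has in their place "mount" (4x4, takes a point from camera to tool coordinates, whose origin is the TCP and whose axes are the flange's). Camera axes: x right, y down, z forward; pixel columns grow to the right and rows downward; lengths in m; the calibration is good to about 2 mm. A picture is of the moment at which its call begins: read the wrist's pose just before it. There is no depth.
- close_job(): hands the job in, once; it reports no verdict.
The state is a dict: "clock": time; "qpos": joint angles; "joint_vel": joint speeds; "joint_efforts": joint torques, N m; "tool_pos": TCP position; "tool_rot": TCP orientation; "wrist_force": force on the tool from outside, world axes, zero at the start; "ft_torque": the same for the moment, N m; "grip_width": finger opening in m.
Only numpy, scipy, OpenCV 4.12 (cv2) and the standard library are available. Lean on these libraries where they do the work, as an engineer would, in place of code of your own. Each camera call takes 0.05 s, during which the arm holds its last target.

## Working session

There is one attempt and no reset: what is moved stays moved. The work goes in short steps, Python scripts to look and compute and a tool call to move; the robot and the scene stay as the last step left them, time stands still between calls to the robot, and variables do not carry over. Pictures are saved under pics/ and viewed, and the job is handed in when it is done.

Besides the shell and the picture viewer there is one more tool, called after "Emit:" as a command line: name --pt "numbers of a row" for each row, then --argument value for the rest. apply_moves: Moves the arm, as the interface text tells. Its arguments: {"type":"object","properties":{"delta_pos":{"type":"array"},"roll":{"type":"array"},"jaw":{"type":"number"},"force":{"type":"number"}},"required":["delta_pos","roll"]}

```bash
ls; mkdir -p pics; python3 - <<'E'
from rig import *
import cv2
print(read_state())
for n in ("scene","side","wrist"):
    c=read_camera(n); cv2.imwrite(f"pics/{n}0.png",c["color"][:,:,::-1])
    print({k:v for k,v in c.items() if k!="color"})
E
```

```text
pics
{'clock': 0.0, 'qpos': array([-8.45543338e-02,  3.51269857e-01,  1.65240974e+00, -9.90609765e-06,
        1.13909054e+00, -8.45767320e-02]), 'joint_vel': array([-0.00055192, -0.00099448, -0.00117745, -0.00016501, -0.00151361,
        0.00031734]), 'joint_efforts': array([ 1.41757551e-03, -4.97321892e+01, -2.85254824e+01,  6.99741254e-02,
        2.57699919e-02, -1.73020858e-04]), 'tool_pos': array([5.49662735e-01, 7.67708048e-05, 2.18088467e-01]), 'tool_rot': array([-2.22077956e+00, -2.22083852e+00,  1.20317150e-03]), 'wrist_force': array([ 0.25934241, -0.32349132, -0.9841982 ]), 'ft_torque': array([ 0.0232086 ,  0.01390691, -0.06366088]), 'grip_width': 0.09274033890896166}
{'fx': 482.31648472310604, 'fy': 482.31648472310604, 'cx': 311.44095554270046, 'cy': 191.93505486320103, 'R': array([[ 5.87413068e-01, -8.09287251e-01, -1.82528062e-04],
       [-4.64960314e-01, -3.37302181e-01, -8.18559188e-01],
       [ 6.62387948e-01,  4.80917233e-01, -5.74422164e-01]]), 't': array([-0.29863763,  0.30714261,  0.84800891])}
{'fx': 384.1162629249934, 'fy': 384.1162629249934, 'cx': 321.4608928978275, 'cy': 195.5973882160716, 'R': array([[-0.96562358, -0.25988234, -0.00568127],
       [-0.14018114,  0.53901618, -0.8305485 ],
       [ 0.21890718, -0.80120081, -0.55691733]]), 't': array([0.50416527, 0.11690773, 1.02744249])}
{'fx': 281.3000206591099, 'fy': 281.3000206591099, 'cx': 322.01106921738403, 'cy': 203.6799233358248, 'mount': array([[-2.69290720e-05, -9.57174284e-01, -2.89512332e-01,
         8.18847354e-02],
       [ 9.99999999e-01, -1.45970590e-05, -4.47550625e-05,
         6.03652009e-04],
       [ 3.86123663e-05, -2.89512332e-01,  9.57174283e-01,
        -1.65810209e-01],
       [ 0.00000000e+00,  0.00000000e+00,  0.00000000e+00,
         1.00000000e+00]])}
```

View pics/scene0.png

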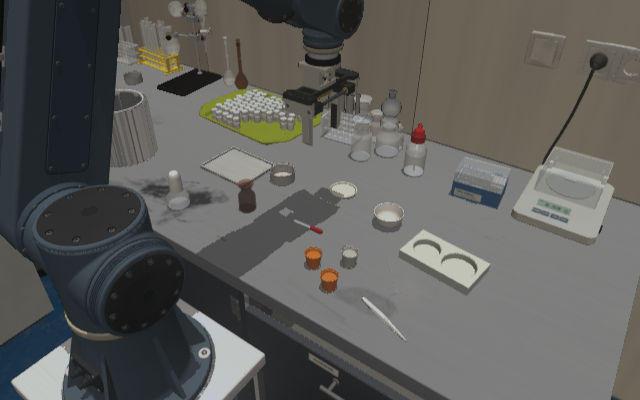

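View pics/side0.png

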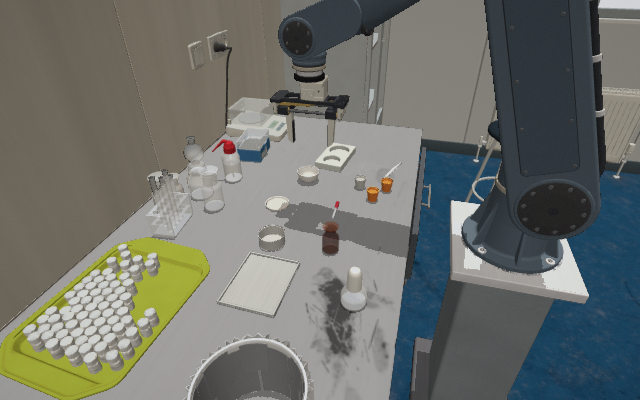

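View pics/wrist0.png

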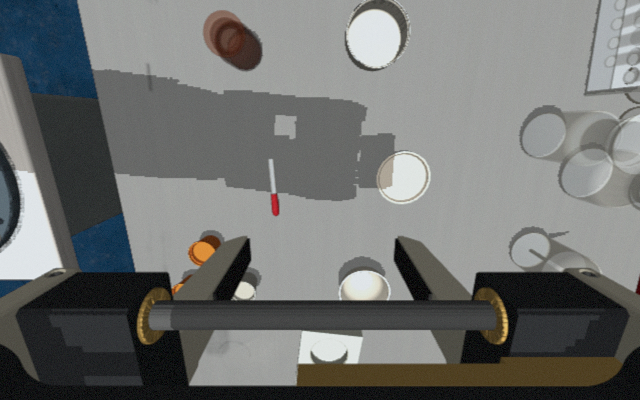

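Candidates in the scene picture:
- **Flask:** the white-capped piece at (178,190). The glassware at (360,140) and (388,135) is background.
- **Bottle:** the brown one at (247,195).
- **Cup:** grey at (349,256). The orange look-alikes are at (313,258) and (330,280).
- **Saucer:** (343,190). The bowl at (389,215) and the tin at (282,174) stay where they are.
- **Others:** dropper (308,227), tweezers (383,318), tray (238,165), stand (444,260).

Next I'll check these in close crops.

```bash
python3 - <<'E'
import cv2
a=cv2.imread("pics/scene0.png"); b=cv2.imread("pics/side0.png")
cv2.imwrite("pics/s_c1.png",cv2.resize(a[140:240,150:350],None,fx=4,fy=4,interpolation=2))
cv2.imwrite("pics/s_c2.png",cv2.resize(a[195:345,290:490],None,fx=4,fy=4,interpolation=2))
cv2.imwrite("pics/d_c1.png",cv2.resize(b[180:330,215:415],None,fx=4,fy=4,interpolation=2))
cv2.imwrite("pics/d_c2.png",cv2.resize(b[130:230,255:415],None,fx=5,fy=5,interpolation=2))
E
```

```text
(no output)
```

View pics/s_c1.png

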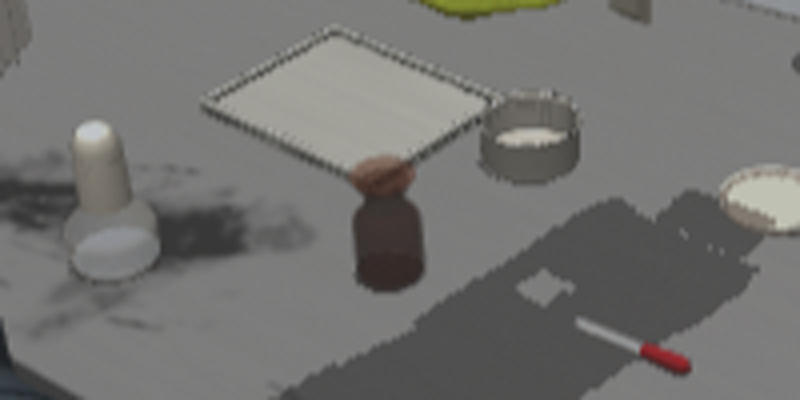

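View pics/s_c2.png

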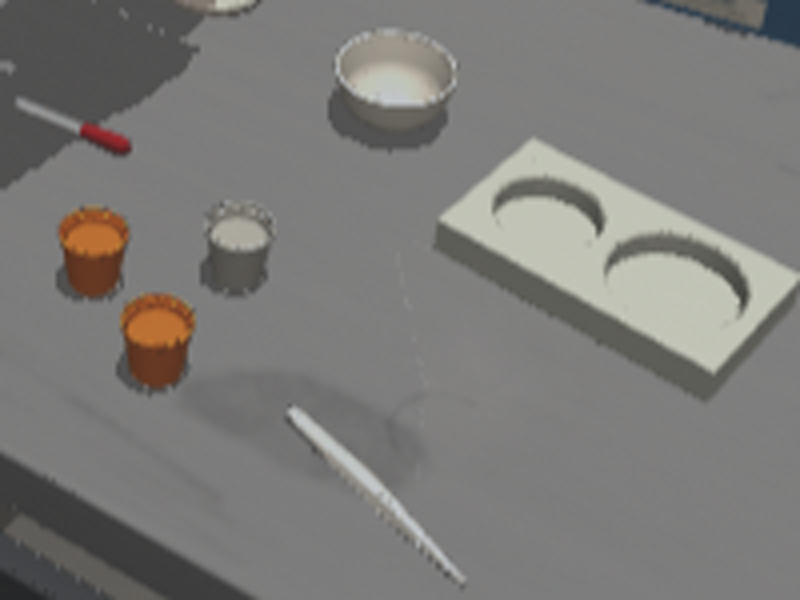

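View pics/d_c1.png

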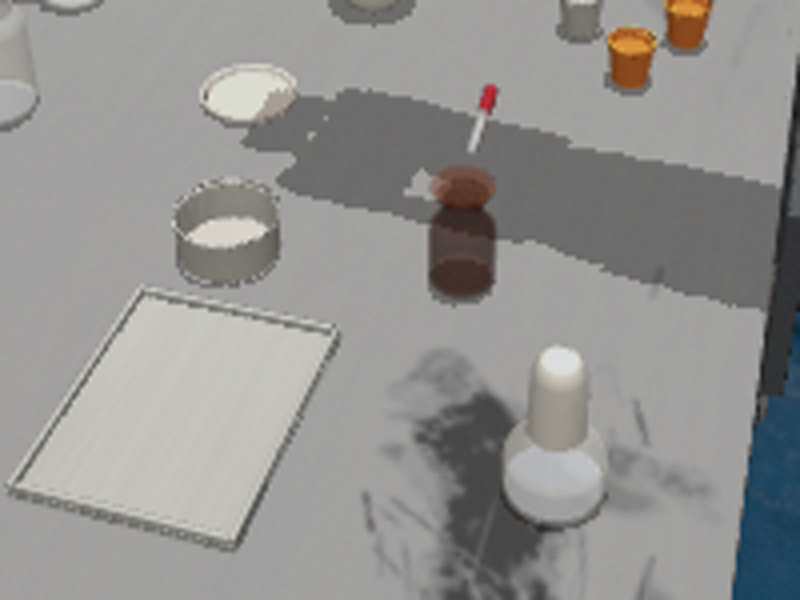

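View pics/d_c2.png

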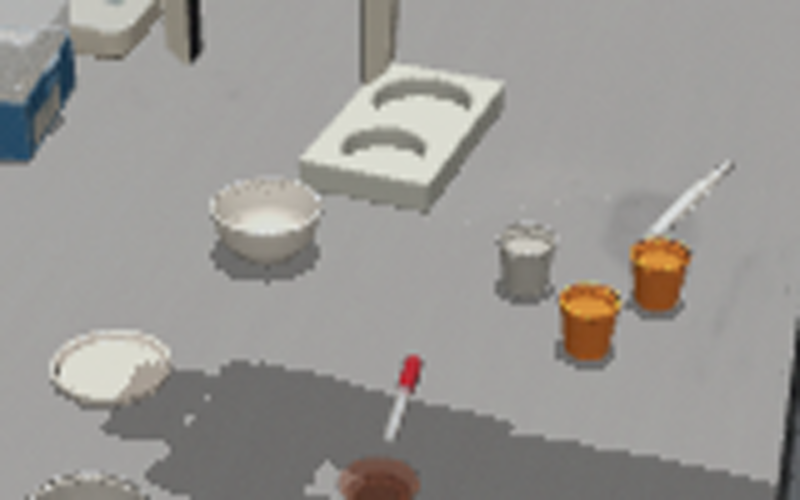

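```bash
cat > h.py <<'E'
from rig import *
import numpy as np, cv2
from scipy.spatial.transform import Rotation as Ro
def cam(n):
    s=read_state(); c=read_camera(n)
    if n=="wrist":
        M=np.array(c["mount"]); Rt=Ro.from_rotvec(s["tool_rot"]).as_matrix()
        # cam->world
        Rw=Rt@M[:3,:3]; o=Rt@M[:3,3]+s["tool_pos"]
    else:
        Rw=np.array(c["R"]).T; o=-Rw@np.array(c["t"])
    c["Rw"]=Rw;c["o"]=o
    return c
def back(c,uv,z):
    d=c["Rw"]@np.array([(uv[0]-c["cx"])/c["fx"],(uv[1]-c["cy"])/c["fy"],1.])
    k=(z-c["o"][2])/d[2]; return c["o"]+k*d
def proj(c,X):
    p=(np.atleast_2d(X)-c["o"])@c["Rw"]; return np.c_[p[:,0]/p[:,2]*c["fx"]+c["cx"],p[:,1]/p[:,2]*c["fy"]+c["cy"]]
def ring(x,y,z,r,n=40):
    t=np.linspace(0,2*np.pi,n); return np.c_[x+r*np.cos(t),y+r*np.sin(t),0*t+z]
def box(x,y,z,a,w,h):
    P=np.array([[-w/2,-h/2],[w/2,-h/2],[w/2,h/2],[-w/2,h/2],[-w/2,-h/2]])
    c,s=np.cos(a),np.sin(a); Q=P@np.array([[c,s],[-s,c]]); return np.c_[Q+[x,y],np.full(5,z)]
def draw(c,curves,crop,f,fn):
    x0,x1,y0,y1=crop
    im=cv2.resize(np.ascontiguousarray(c["color"][y0:y1,x0:x1,::-1]),None,fx=f,fy=f,interpolation=2)
    for i,C in enumerate(curves):
        p=(proj(c,C)-[x0,y0]+0.5)*f
        cv2.polylines(im,[p.round().astype(int)],False,[(0,255,0),(255,0,255),(0,255,255),(255,128,0)][i%4],1)
    cv2.imwrite(fn,im)
E
python3 - <<'E'
from h import *
S=cam("scene");D=cam("side")
s1=lambda p:(150+p[0]/4,140+p[1]/4); s2=lambda p:(290+p[0]/4,195+p[1]/4)
d1=lambda p:(215+p[0]/4,180+p[1]/4); d2=lambda p:(255+p[0]/5,130+p[1]/5)
def sh(n,z,a,b):
    print(n,"scene",back(S,a,z)[:2].round(4) if a else None,"side",back(D,b,z)[:2].round(4) if b else None)
sh("bottle stopper",.074,s1((382,175)),d1((463,187)))
sh("bottle base",.0,s1((390,272)),d1((462,280)))
sh("flask captop",.09,s1((95,138)),d1((560,370)))
sh("flask base",.0,s1((115,255)),d1((555,490)))
sh("tin top",.033,s1((530,112)),d1((227,205)))
sh("saucer rim",.008,(343,190),d1((249,95)))
sh("saucer rim2",.008,(343,190),d2((111,367)))
sh("bowl rim",.036,s2((396,73)),d2((266,207)))
sh("cup rim",.037,s2((239,222)),d2((526,240)))
sh("cup foot",.0,s2((236,277)),d2((525,287)))
sh("or1",.037,s2((94,230)),d2((590,300)));sh("or2",.037,s2((158,315)),d2((660,253)))
sh("drop tip",.0055,s2((20,102)),d2((390,437)));sh("drop bulb",.0055,s2((128,147)),d2((413,360)))
sh("twz a",.006,s2((290,410)),d2((655,235)));sh("twz b",.006,s2((462,581)),d2((730,163)))
for n,a,b in (("A",(533,138),(305,162)),("B",(438,220),(428,185)),("C",(714,375),(503,85)),("D",(802,275),(393,65))):
    sh("stand"+n,.022,s2(a),d2(b))
for n,a,b in (("A",(203,102),(12,488)),("B",(335,29),(143,291)),("C",(492,103),(340,330)),("D",(372,178),(237,545))):
    sh("tray"+n,.010,s1(a),d1(b))
sh("welllarge",.022,s2((677,283)),d2((423,107)));sh("wells",.022,s2((549,218)),d2((384,150)))
E
```

```text
bottle stopper scene [0.4559 0.1622] side [0.4548 0.1595]
bottle base scene [0.4549 0.1623] side [0.454 0.163]
flask captop scene [0.3654 0.3161] side [0.364  0.3152]
flask base scene [0.3645 0.3179] side [0.3625 0.3175]
tin top scene [0.6159 0.176 ] side [0.6122 0.167 ]
saucer rim scene [0.6552 0.0032] side [0.6568 0.0118]
saucer rim2 scene [0.6552 0.0032] side [0.6576 0.0101]
bowl rim scene [ 0.6036 -0.1595] side [ 0.6076 -0.1508]
cup rim scene [ 0.4359 -0.1548] side [ 0.4348 -0.1507]
cup foot scene [ 0.4328 -0.1568] side [ 0.434  -0.1533]
or1 scene [ 0.3848 -0.0952] side [ 0.3847 -0.0913]
or2 scene [ 0.352 -0.159] side [ 0.3504 -0.1563]
drop tip scene [0.48  0.029] side [0.479  0.0324]
drop bulb scene [ 0.4836 -0.0489] side [ 0.4838 -0.0465]
twz a scene [ 0.3619 -0.2335] side [ 0.36   -0.2296]
twz b scene [ 0.3186 -0.3514] side [ 0.3207 -0.3424]
standA scene [ 0.6123 -0.2461] side [ 0.6064 -0.2402]
standB scene [ 0.5163 -0.2345] side [ 0.5162 -0.23  ]
standC scene [ 0.4939 -0.4007] side [ 0.4951 -0.3916]
standD scene [ 0.5912 -0.4119] side [ 0.5827 -0.404 ]
trayA scene [0.5174 0.3967] side [0.6494 0.4006]
trayB scene [0.6491 0.3929] side [0.6446 0.2352]
trayC scene [0.6374 0.229 ] side [0.5129 0.237 ]
trayD scene [0.5167 0.2334] side [0.5162 0.405 ]
welllarge scene [ 0.5462 -0.3603] side [ 0.5451 -0.3419]
wells scene [ 0.5538 -0.2833] side [ 0.5572 -0.2709]
```

```bash
cat > ov.py <<'E'
from h import *
import sys
P=dict(bottle=(.4552,.1618),flask=(.3645,.317),tin=(.614,.172),saucer=(.6562,.007),bowl=(.6055,-.155),cup=(.435,-.153),
 drop=(.4815,-.0085,.05),twz=(.341,-.289,-.347),stand=(.552,-.320,-.125),tray=(.580,.313,-.03))
def curves(P):
    L=[]
    x,y=P["bottle"];L+=[ring(x,y,0,.022),ring(x,y,.04,.022)]
    x,y=P["flask"];L+=[ring(x,y,0,.0295),ring(x,y,.08,.016)]
    x,y=P["tin"];L+=[ring(x,y,.033,.035)]
    x,y=P["saucer"];L+=[ring(x,y,.008,.037)]
    x,y=P["bowl"];L+=[ring(x,y,.036,.037)]
    x,y=P["cup"];L+=[ring(x,y,.037,.019),ring(x,y,0,.014)]
    x,y,a=P["drop"];L+=[box(x,y,.0055,a,.011,.082)]
    x,y,a=P["twz"];L+=[box(x,y,.005,a,.008,.127)]
    x,y,a=P["tray"];L+=[box(x,y,.010,a,.136,.170)]
    x,y,a=P["stand"];L+=[box(x,y,.022,a,.096,.168)]
    for yy,r in ((-.036,.037),(.043,.03)): L+=[ring(x-yy*np.sin(a),y+yy*np.cos(a),.022,r)]
    return L
if __name__=="__main__":
    L=curves(P);t=sys.argv[1]
    S=cam("scene");draw(S,L,(150,350,140,240),4,f"pics/{t}s1.png");draw(S,L,(290,490,195,345),4,f"pics/{t}s2.png")
    D=cam("side");draw(D,L,(215,415,130,280),4,f"pics/{t}d1.png")
    draw(D,L,(215,415,190,330),4,f"pics/{t}d2.png")
    W=cam("wrist");draw(W,L,(100,500,0,320),2,f"pics/{t}w.png")
E
python3 ov.py o0
```

```text
(no output)
```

View pics/o0s1.png

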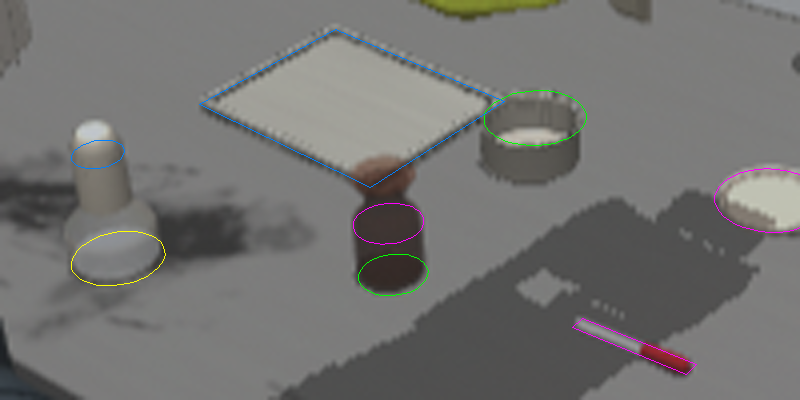

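View pics/o0s2.png

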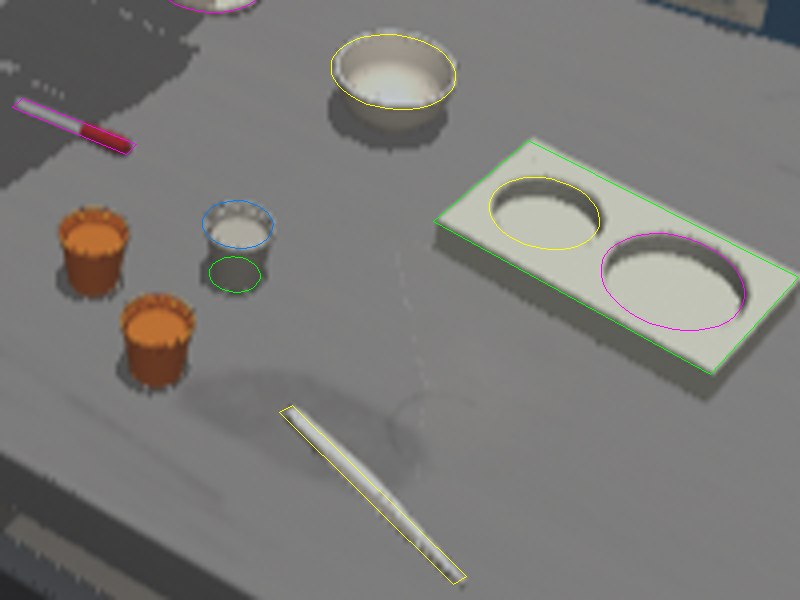

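View pics/o0d1.png

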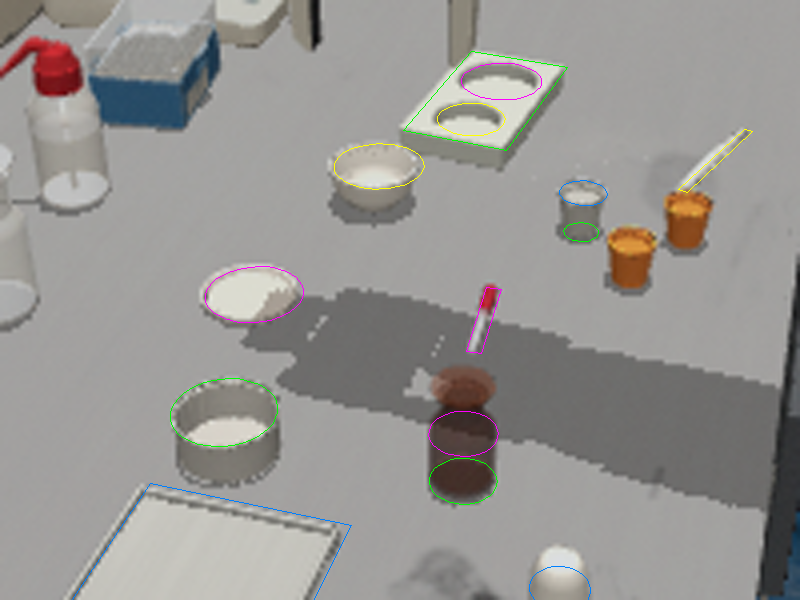

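View pics/o0w.png

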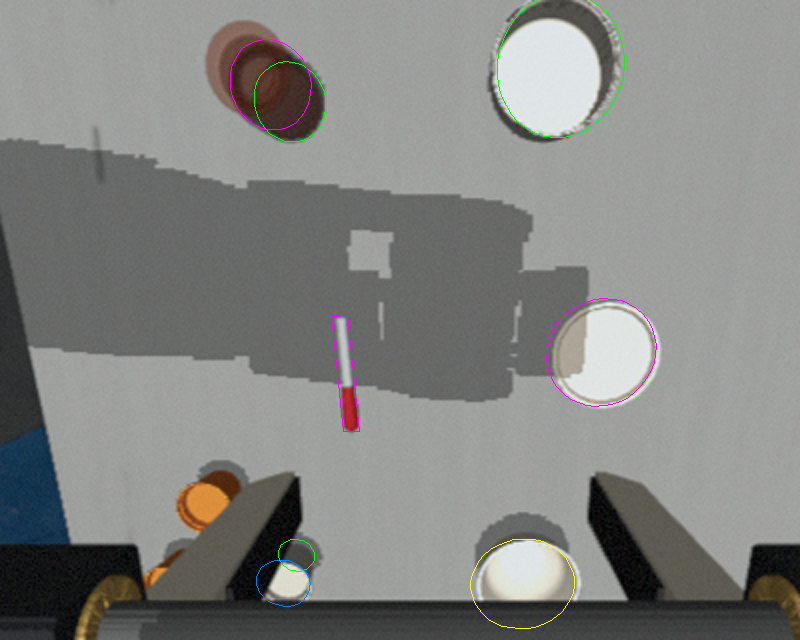

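Overlays fit within about 3 mm in all three views, and the choices are confirmed: the grey cup is at scene (349,256) and the orange cups stay out of it. I'll start with the dropper.

```bash
cat > pl.py <<'E'
from h import *
import sys
# usage: pl.py x y z yawdeg(of jaw axis rel. to world x)
def plan(x,y,z,yaw=None):
    s=read_state();R=Ro.from_rotvec(s["tool_rot"]).as_matrix()
    d=R.T@(np.array([x,y,z])-s["tool_pos"])/.03
    cur=np.degrees(np.arctan2(R[1,1],R[0,1]))
    out=f"delta {d.round(3)} curyaw {cur:.2f}"
    if yaw is not None:
        e=(yaw-cur+90)%180-90; out+=f" roll {-e/6:.3f}"
    print(out,"| pos",s["tool_pos"].round(4),"t",round(s["clock"],2),"grip",round(s["grip_width"],4),"F",np.round(s["wrist_force"],1),"q6",round(s["qpos"][5],2))
a=list(map(float,sys.argv[1:])); plan(*a)
E
python3 pl.py .4817 -.0085 .05 2.9;python3 pl.py .4817 -.0085 .0025 2.9
```

```text
delta [-0.285 -2.274  5.618] curyaw 0.00 roll -0.483 | pos [0.5499 0.     0.2185] t 0.4 grip 0.0927 F [ 0.   0.8 -0. ] q6 -0.08
delta [-0.285 -2.273  7.202] curyaw 0.00 roll -0.483 | pos [0.5499 0.     0.2185] t 0.4 grip 0.0927 F [ 0.   0.8 -0. ] q6 -0.08
```

Emit:
apply_moves --pt "-0.28 -2.27 1.5" --pt "-0.28 -2.27 3.5" --pt "-0.28 -2.27 5.6" --pt "-0.28 -2.27 5.6" --pt "-0.28 -2.27 6.2" --pt "-0.28 -2.27 6.8" --pt "-0.28 -2.27 7.2" --pt "-0.28 -2.27 7.2" --roll '[-0.5, -0.5, -0.5, -0.5, -0.5, -0.5, -0.5, -0.5]' --jaw 0.35 --force 10

```text
clock: 1.4
tool_pos: [0.4823, -0.0084, 0.0031]
tool_rot: [2.162, 2.279, 0.0]
wrist_force: [0.8, 0.1, -0.5]
grip_width: 0.0302
```

```bash
python3 pl.py .4817 -.0085 .0025 2.9; python3 - <<'E'
from h import *
W=cam("wrist");draw(W,[],(100,500,100,400),2,"pics/dr1.png")
E
```

```text
delta [-0.003 -0.021  0.019] curyaw 3.00 roll 0.017 | pos [ 0.4823 -0.0084  0.0031] t 1.4 grip 0.0302 F [ 0.8  0.1 -0.5] q6 -0.17
```

View pics/dr1.png

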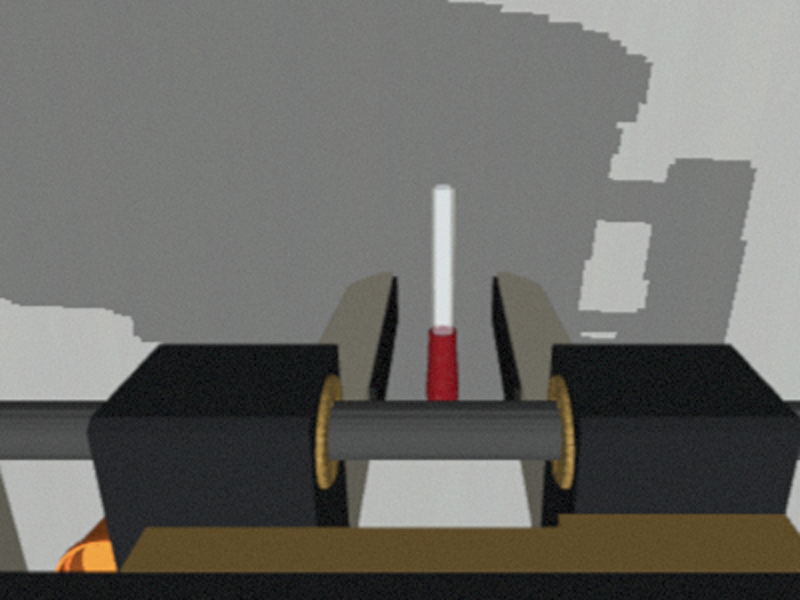

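The dropper at (443,290) is centred between the fingers, so I'll close.

Emit:
apply_moves --pt "0 0 0" --pt "0 0 0" --pt "0 0 0" --pt "0 0 0" --pt "0 0 0" --pt "0 0 -0.5" --pt "0 0 -1.5" --pt "0 0 -3" --pt "0 0 -4" --pt "0 0 -4" --roll '[0, 0, 0, 0, 0, 0, 0, 0, 0, 0]' --jaw 1 --force 10

```text
clock: 2.7
tool_pos: [0.483, -0.0085, 0.1251]
tool_rot: [2.16, 2.276, 0.004]
wrist_force: [0.1, 0.1, 0.1]
grip_width: 0.0113
```

```bash
python3 - <<'E'
from h import *
W=cam("wrist");draw(W,[],(100,500,100,400),2,"pics/dr2.png")
x,y,a=.580,.313,-.03
print(x-.028*np.cos(a),y-.028*np.sin(a))
E
python3 pl.py .552 .3138 .1 -1.7;python3 pl.py .552 .3138 .0065 -1.7
```

```text
0.5520125990550283 0.31383987400566987
delta [10.604  2.885  0.788] curyaw 3.00 roll 0.783 | pos [ 0.4822 -0.0084  0.1236] t 2.75 grip 0.0109 F [-0.1 -0.8 -0.8] q6 -0.17
delta [10.605  2.878  3.905] curyaw 3.00 roll 0.783 | pos [ 0.4822 -0.0084  0.1236] t 2.75 grip 0.0109 F [-0.1 -0.8 -0.8] q6 -0.17
```

View pics/dr2.png

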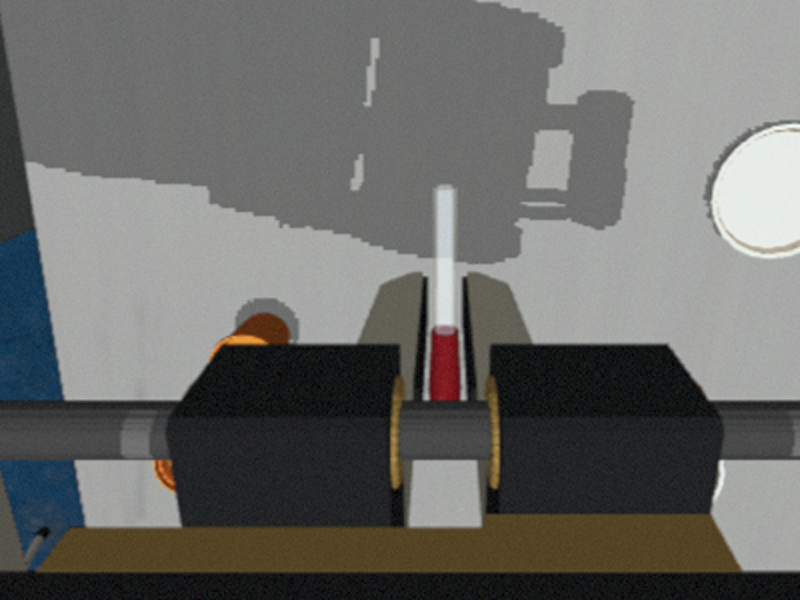

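Emit:
apply_moves --pt "1.5 0.4 0" --pt "3.5 0.95 0" --pt "5.5 1.5 0" --pt "7.5 2.05 0" --pt "9.5 2.6 0" --pt "10.6 2.88 0" --pt "10.6 2.88 0" --pt "10.6 2.88 1.5" --pt "10.6 2.88 2.5" --pt "10.6 2.88 2.5" --roll '[0.78, 0.78, 0.78, 0.78, 0.78, 0.78, 0.78, 0.78, 0.78, 0.78]'

```text
clock: 4.0
tool_pos: [0.5498, 0.3118, 0.045]
tool_rot: [-2.253, -2.186, 0.009]
wrist_force: [0.2, 0.7, 0.5]
grip_width: 0.0111
```

```bash
python3 pl.py .552 .3138 .0065 -1.7; python3 - <<'E'
from h import *
T=[box(.58,.313,.01,-.03,.136,.17),box(.58,.313,.003,-.03,.128,.162)]
W=cam("wrist");draw(W,T,(100,500,0,400),2,"pics/dr3.png");draw(cam("side"),T,(215,415,190,330),4,"pics/dr3d.png")
E
```

```text
delta [0.073 0.079 1.281] curyaw -1.73 roll -0.005 | pos [0.5498 0.3118 0.045 ] t 4.0 grip 0.0111 F [0.2 0.7 0.5] q6 0.47
```

View pics/dr3.png

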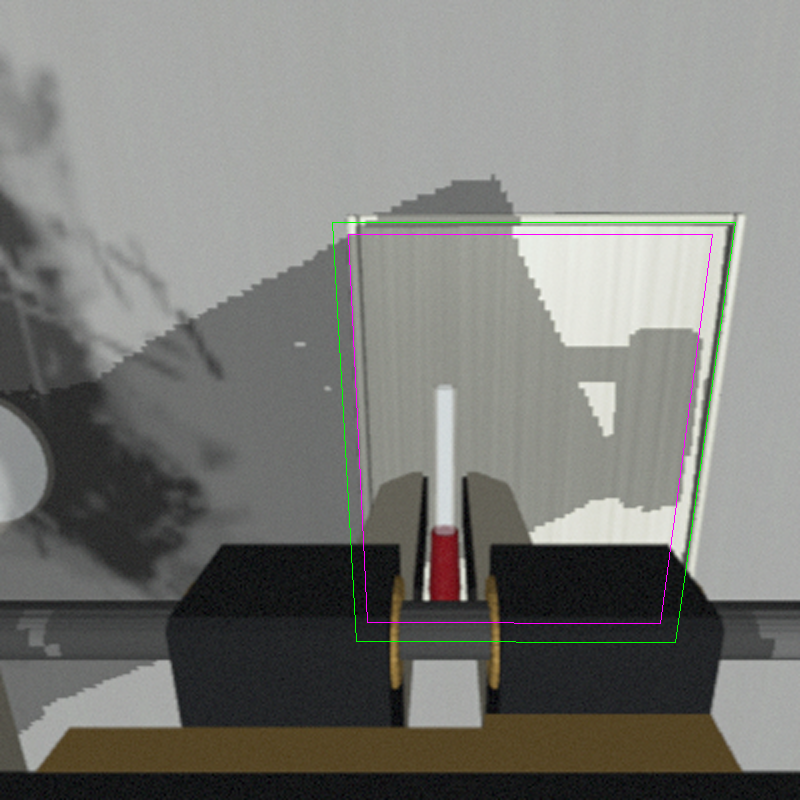

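View pics/dr3d.png

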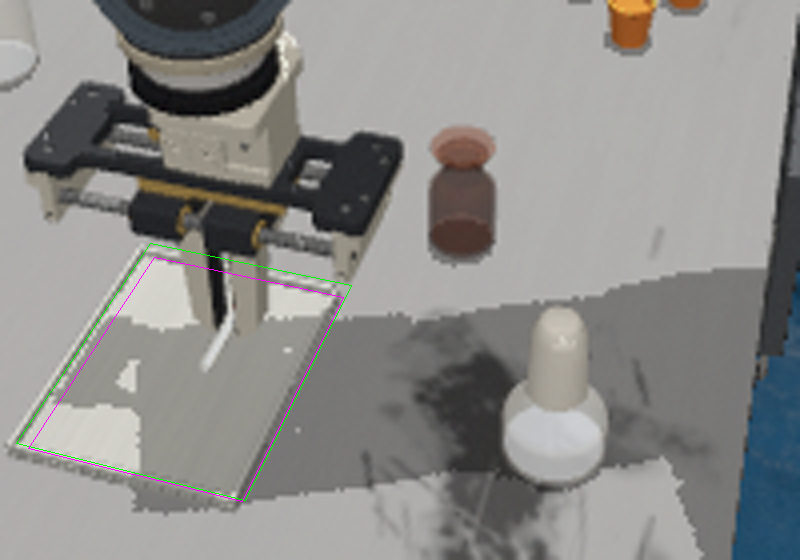

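Tray sits about 3 mm further in +x than estimated, so I'll shift inward before lowering.

Emit:
apply_moves --pt "0.05 0.3 0.5" --pt "0.05 0.3 1.0" --pt "0.05 0.3 1.24" --pt "0.05 0.3 1.24" --pt "0.05 0.3 1.24" --roll '[0, 0, 0, 0, 0]'

```text
clock: 4.72
tool_pos: [0.5607, 0.3151, 0.0108]
tool_rot: [2.254, 2.189, 0.001]
wrist_force: [0.7, -0.9, -0.1]
grip_width: 0.0112
```

Emit:
apply_moves --pt "0 0 0" --pt "0 0 0" --pt "0 0 0" --pt "0 0 -0.7" --pt "0 0 -2.0" --pt "0 0 -4.0" --pt "0 0 -5.0" --roll '[0, 0, 0, 0, 0, 0, 0]' --jaw 0.45

```text
clock: 5.6
tool_pos: [0.5615, 0.3154, 0.1655]
tool_rot: [2.253, 2.187, 0.008]
wrist_force: [0.3, -0.2, 0.1]
grip_width: 0.0253
```

```bash
python3 - <<'E'
from h import *
T=[box(.583,.315,.01,-.03,.136,.17),box(.583,.315,.003,-.03,.128,.162)]
W=cam("wrist");draw(W,T,(100,500,0,400),2,"pics/dr4.png")
s=read_state();print(s["tool_pos"],s["grip_width"],s["clock"])
E
python3 pl.py .364 .3165 .17 0;
```

```text
[0.56261721 0.31596955 0.16858795] 0.02514459621878906 5.65
delta [-0.176 -6.618 -0.101] curyaw -1.68 roll -0.279 | pos [0.5626 0.316  0.1686] t 5.65 grip 0.0251 F [ 0.4 -0.5  2.9] q6 0.47
```

View pics/dr4.png

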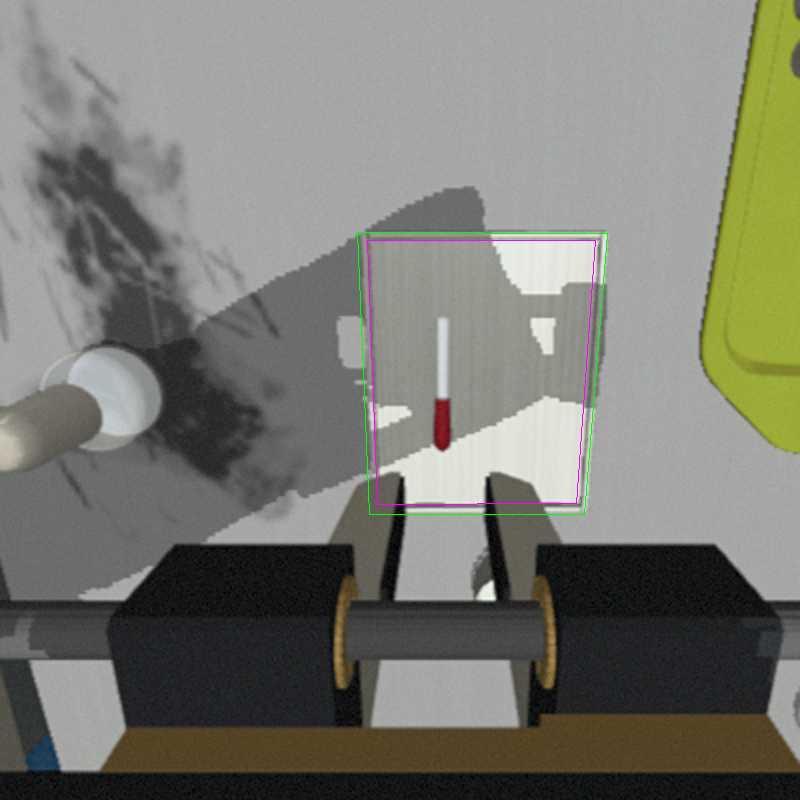

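Dropper lies flat in the tray at (443,385). Next is the brown bottle.

```bash
python3 pl.py .455 .1618 .12 0;python3 pl.py .455 .1618 .024 0
```

```text
delta [-5.248 -3.448  1.57 ] curyaw -1.68 roll -0.279 | pos [0.5626 0.316  0.1686] t 5.65 grip 0.0251 F [ 0.4 -0.5  2.9] q6 0.47
delta [-5.261 -3.474  4.77 ] curyaw -1.68 roll -0.279 | pos [0.5626 0.316  0.1686] t 5.65 grip 0.0251 F [ 0.4 -0.5  2.9] q6 0.47
```

Emit:
apply_moves --pt "-1.5 -1.0 0" --pt "-3.2 -2.1 0" --pt "-4.6 -3.0 0" --pt "-5.26 -3.46 0.5" --pt "-5.26 -3.46 1.2" --pt "-5.26 -3.46 1.4" --pt "-5.26 -3.46 1.4" --roll '[-0.28, -0.28, -0.28, -0.28, -0.28, -0.28, -0.28]' --jaw -1

```text
clock: 6.52
tool_pos: [0.4524, 0.1605, 0.1189]
tool_rot: [2.221, 2.222, 0.0]
wrist_force: [0.3, -0.3, 0.4]
grip_width: 0.0904
```

```bash
python3 pl.py .455 .1618 .024 0; python3 - <<'E'
from h import *
T=[ring(.455,.1618,0,.022),ring(.455,.1618,.04,.022),ring(.455,.1618,.06,.022)]
W=cam("wrist");draw(W,T,(100,500,0,400),2,"pics/bo1.png");
E
```

```text
delta [0.044 0.087 3.162] curyaw 0.02 roll 0.003 | pos [0.4524 0.1605 0.1189] t 6.53 grip 0.0904 F [ 0.3 -0.3  0.4] q6 0.24
```

View pics/bo1.png

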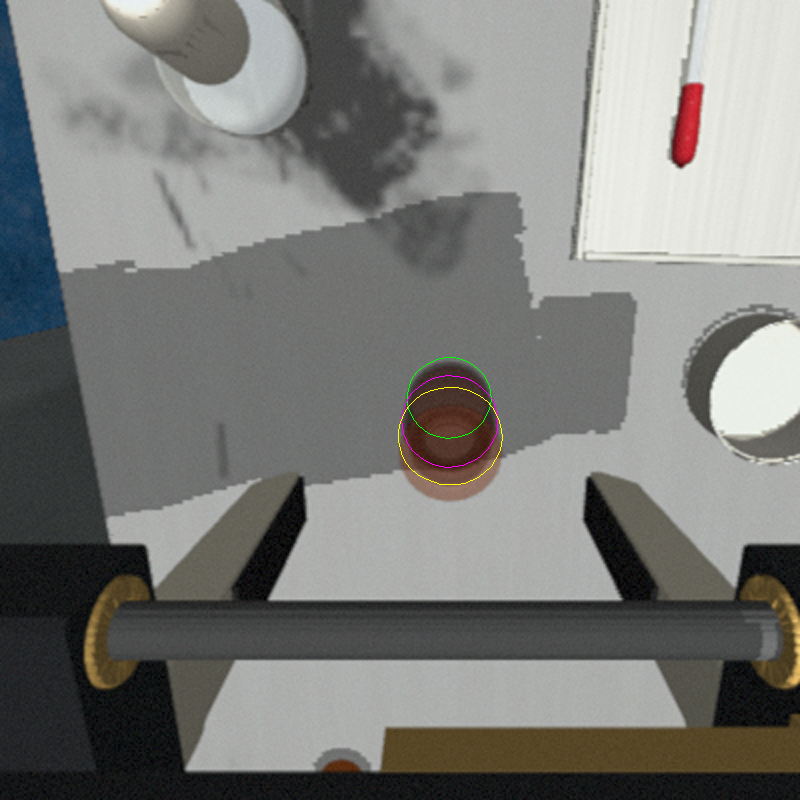

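Bottle overlay matches at about (450,430) and it is centred between the jaws. I'll descend and grip.

Emit:
apply_moves --pt "0.04 0.07 1" --pt "0.04 0.07 2.0" --pt "0.04 0.07 2.8" --pt "0.04 0.07 3.15" --pt "0.04 0.07 3.15" --pt "0.04 0.07 3.15" --roll '[0, 0, 0, 0, 0, 0]'

```text
clock: 7.32
tool_pos: [0.4549, 0.1617, 0.0249]
tool_rot: [2.221, 2.221, 0.002]
wrist_force: [-0.4, -0.7, 0.1]
grip_width: 0.0929
```

Emit:
apply_moves --pt "0 0 0" --pt "0 0 0" --pt "0 0 0" --pt "0 0 0" --pt "0 0 0" --pt "0 0 0" --pt "0 0 0" --roll '[0, 0, 0, 0, 0, 0, 0]' --jaw 1 --force 20

```text
clock: 8.2
tool_pos: [0.4543, 0.1615, 0.0239]
tool_rot: [-2.221, -2.221, 0.0]
wrist_force: [0.4, -0.4, 1.1]
grip_width: 0.0432
```

```bash
python3 pl.py .455 .1618 .15 0; python3 -c "
import numpy as np
x,y,a=.552,-.320,-.125
for v in(-.036,.043):print(x-v*np.sin(a),y+v*np.cos(a))"
```

```text
delta [ 0.011  0.023 -4.203] curyaw -0.00 roll -0.000 | pos [0.4543 0.1615 0.0239] t 8.2 grip 0.0432 F [ 0.4 -0.4  1.1] q6 0.24
0.5475117095981319 -0.35571911602025585
0.5573610135355649 -0.2773355003091389
```

Gripped, width 43 mm. I'll lift and carry it to above the small well.

Emit:
apply_moves --pt "0 0 -0.5" --pt "0 0 -1.5" --pt "0 0 -3" --pt "0 0 -4.2" --pt "-1.2 0.3 -4.2" --pt "-3 0.7 -4.2" --pt "-5 1.2 -4.2" --pt "-7 1.6 -4.2" --pt "-9 2.1 -4.2" --pt "-9.5 2.2 -4.2" --roll '[0, 0, 0, 0, 0, 0, 0, 0, 0, 0]'

```text
clock: 9.45
tool_pos: [0.5207, -0.1265, 0.1508]
tool_rot: [2.224, 2.217, 0.001]
wrist_force: [0.6, 0.3, -1.5]
grip_width: 0.0433
```

```bash
python3 pl.py .557 -.277 .13 0; python3 - <<'E'
from h import *
from ov import *
W=cam("wrist");draw(W,curves(P),(100,500,0,400),2,"pics/bo2.png");
E
```

```text
delta [-5.011  1.226  0.699] curyaw -0.18 roll -0.030 | pos [ 0.5207 -0.1265  0.1508] t 9.45 grip 0.0433 F [ 0.6  0.3 -1.5] q6 -0.32
```

View pics/bo2.png

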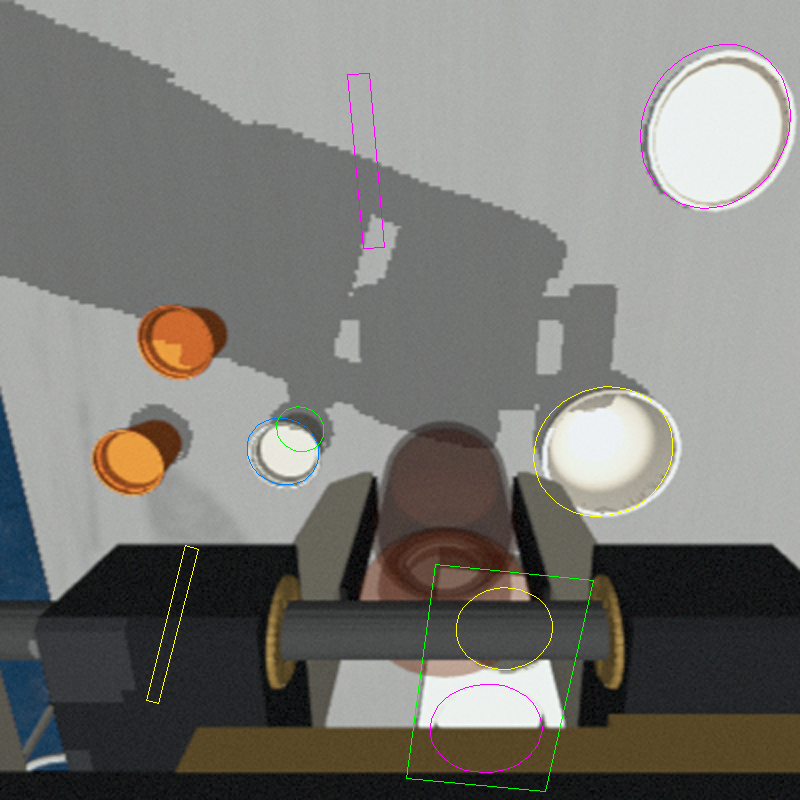

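Emit:
apply_moves --pt "-1.5 0.4 0" --pt "-3.3 0.85 0" --pt "-4.6 1.15 0.3" --pt "-5.0 1.23 1.0" --pt "-5.0 1.23 2.0" --pt "-5.0 1.23 2.9" --pt "-5.0 1.23 2.9" --pt "-5.0 1.23 2.9" --roll '[0, 0, 0, 0, 0, 0, 0, 0]'

```text
clock: 10.5
tool_pos: [0.5579, -0.273, 0.0644]
tool_rot: [2.22, 2.222, 0.001]
wrist_force: [0.5, 0.2, -0.0]
grip_width: 0.0432
```

```bash
python3 pl.py .557 -.277 .031 0; python3 - <<'E'
from h import *
from ov import *
p=read_state()["tool_pos"];f=p[2]-.0239
T=curves(P)[-3:]+[ring(p[0],p[1],f,.022),ring(p[0],p[1],f+.039,.022)]
draw(cam("scene"),T,(390,510,200,300),6,"pics/bo3s.png");draw(cam("side"),T,(275,395,110,210),6,"pics/bo3d.png")
E
```

```text
delta [-0.133 -0.031  1.112] curyaw 0.05 roll 0.008 | pos [ 0.5579 -0.273   0.0644] t 10.5 grip 0.0432 F [ 0.5  0.2 -0. ] q6 -0.53
```

View pics/bo3s.png

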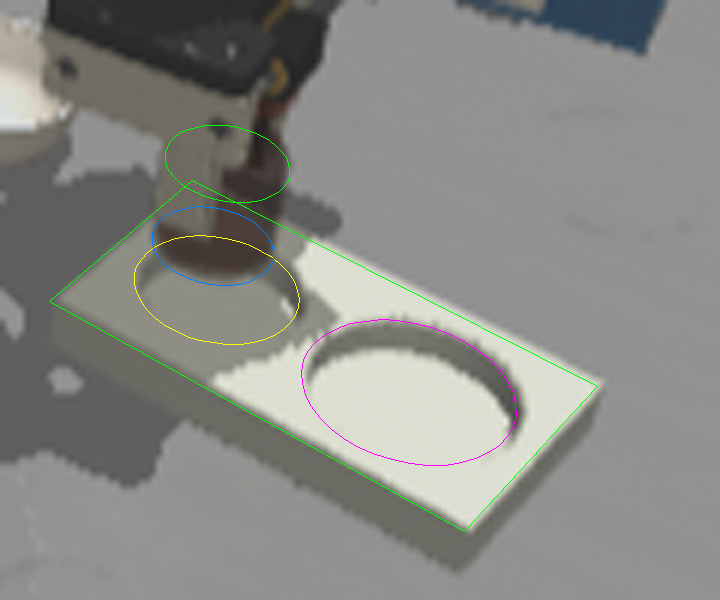

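View pics/bo3d.png

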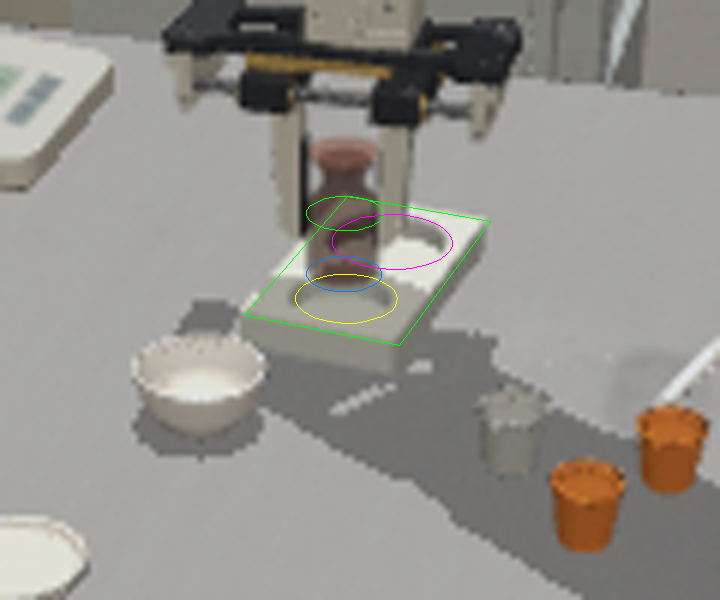

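The bottle is over the small well, with overlays within about 2 mm. Lowering it.

Emit:
apply_moves --pt "-0.17 -0.03 0.3" --pt "-0.17 -0.03 0.6" --pt "-0.17 -0.03 0.8" --pt "-0.17 -0.03 0.95" --pt "-0.17 -0.03 1.05" --pt "-0.17 -0.03 1.12" --pt "-0.17 -0.03 1.12" --pt "-0.17 -0.03 1.12" --roll '[0, 0, 0, 0, 0, 0, 0, 0]'

```text
clock: 11.6
tool_pos: [0.5563, -0.2786, 0.03]
tool_rot: [2.221, 2.221, 0.0]
wrist_force: [-3.9, 1.2, 4.6]
grip_width: 0.0431
```

Emit:
apply_moves --pt "0 0 0" --pt "0 0 0" --pt "0 0 0" --pt "0 0 0" --pt "0 0 -0.7" --pt "0 0 -2.0" --pt "0 0 -4.0" --pt "0 0 -4.5" --roll '[0, 0, 0, 0, 0, 0, 0, 0]' --jaw -0.6

```text
clock: 12.6
tool_pos: [0.5578, -0.2795, 0.1698]
tool_rot: [2.216, 2.217, 0.003]
wrist_force: [-0.1, 0.2, -0.9]
grip_width: 0.0741
```

```bash
python3 pl.py .342 -.289 .12 -19.9; python3 - <<'E'
from h import *
from ov import *
x,y,a=P["stand"]
T=curves(P)[-3:]+[ring(.557,-.277,.006,.022),ring(.557,-.277,.045,.022)]
draw(cam("scene"),T,(390,510,200,300),6,"pics/bo4s.png");draw(cam("side"),T,(275,395,110,210),6,"pics/bo4d.png")
E
```

```text
delta [-0.31  -7.204  1.617] curyaw 0.01 roll 3.318 | pos [ 0.5578 -0.2795  0.1698] t 12.6 grip 0.0741 F [-0.1  0.2 -0.9] q6 -0.54
```

View pics/bo4s.png

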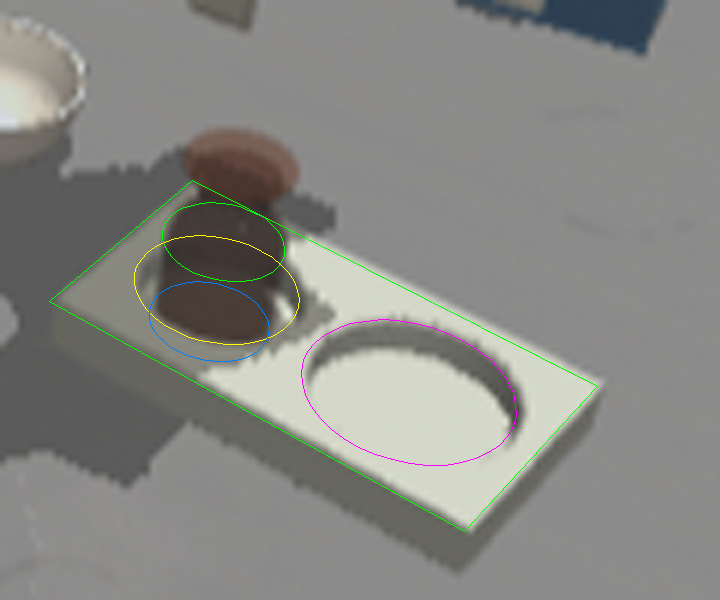

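View pics/bo4d.png

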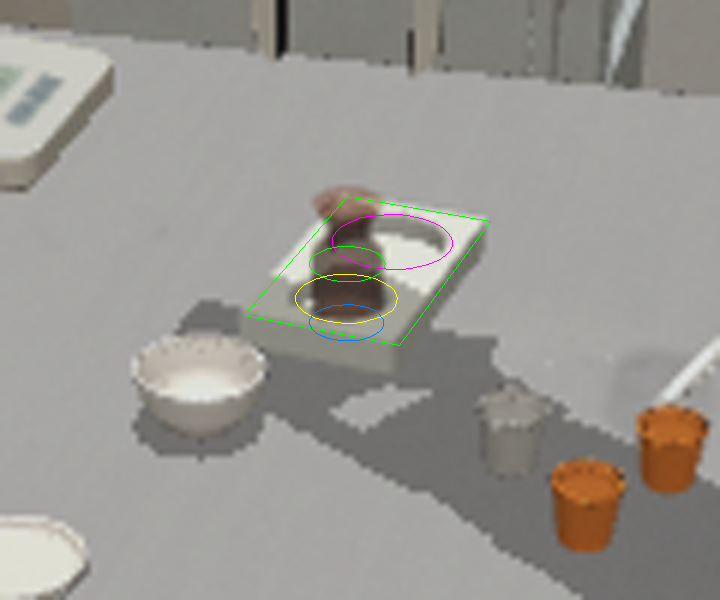

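Bottle stands upright in the small well (stopper at scene-crop (242,160)). Next, the tweezers.

Emit:
apply_moves --pt "-0.3 -1.5 0" --pt "-0.3 -3.5 0" --pt "-0.3 -5.4 0" --pt "-0.3 -7.0 1" --pt "-0.3 -7.2 2.2" --pt "-0.3 -7.2 3.2" --pt "-0.3 -7.2 3.2" --pt "-0.3 -7.2 3.2" --roll '[1, 2, 3.3, 3.3, 3.3, 3.3, 3.3, 3.3]' --jaw 0.2

```text
clock: 13.7
tool_pos: [0.3404, -0.2876, 0.0687]
tool_rot: [-2.57, -1.807, 0.0]
wrist_force: [0.2, 0.4, 0.4]
grip_width: 0.0375
```

```bash
python3 pl.py .342 -.289 .003 -19.9; python3 - <<'E'
from h import *
from ov import *
W=cam("wrist");draw(W,[box(.342,-.289,.005,-.347,.008,.127)],(100,500,0,400),2,"pics/tw1.png");
E
```

```text
delta [-0.025  0.065  2.191] curyaw -19.79 roll 0.019 | pos [ 0.3404 -0.2876  0.0687] t 13.7 grip 0.0375 F [0.2 0.4 0.4] q6 -0.46
```

View pics/tw1.png

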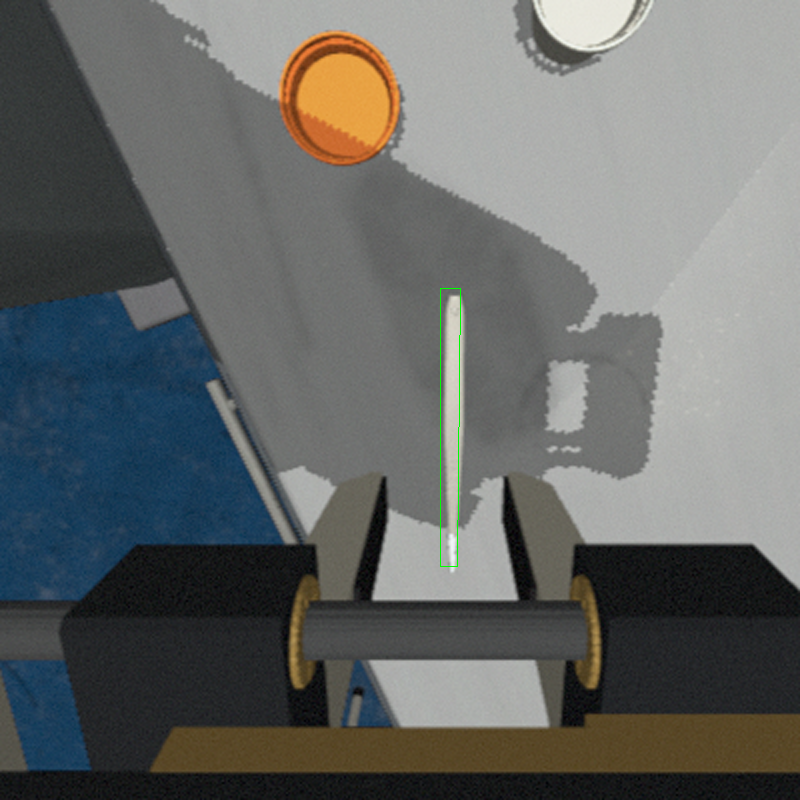

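The tweezers run from (455,295) to (452,570), about 1–2 mm off the estimate. Descending and gripping.

Emit:
apply_moves --pt "-0.08 0.1 0.6" --pt "-0.08 0.1 1.3" --pt "-0.08 0.1 1.9" --pt "-0.08 0.1 2.17" --pt "-0.08 0.1 2.17" --pt "-0.08 0.1 2.17" --roll '[0, 0, 0, 0, 0, 0]'

```text
clock: 14.5
tool_pos: [0.3427, -0.2912, 0.004]
tool_rot: [2.569, 1.806, 0.0]
wrist_force: [-0.3, -0.3, 0.2]
grip_width: 0.0371
```

Emit:
apply_moves --pt "0 0 0" --pt "0 0 0" --pt "0 0 0" --pt "0 0 0" --pt "0 0 0" --pt "0 0 -0.5" --pt "0 0 -1.5" --pt "0 0 -3" --pt "0 0 -4.5" --pt "0 0 -4.5" --roll '[0, 0, 0, 0, 0, 0, 0, 0, 0, 0]' --jaw 1 --force 15

```text
clock: 15.75
tool_pos: [0.3434, -0.292, 0.1417]
tool_rot: [2.565, 1.803, 0.001]
wrist_force: [-0.2, 0.4, -0.9]
grip_width: 0.0077
```

```bash
python3 -c "
import numpy as np
a=-.03;print(.583+.027*np.cos(a)-.0*np.sin(a),.315+.027*np.sin(a))"; python3 pl.py .61 .314 .14 -1.7; python3 - <<'E'
from h import *
W=cam("wrist");draw(W,[],(100,500,100,400),2,"pics/tw2.png");
E
```

```text
0.6099878509112227 0.3141901214945326
delta [2.2017e+01 1.5190e+00 3.0000e-03] curyaw -19.80 roll -3.016 | pos [ 0.3434 -0.292   0.1417] t 15.75 grip 0.0077 F [-0.2  0.4 -0.9] q6 -0.46
```

View pics/tw2.png

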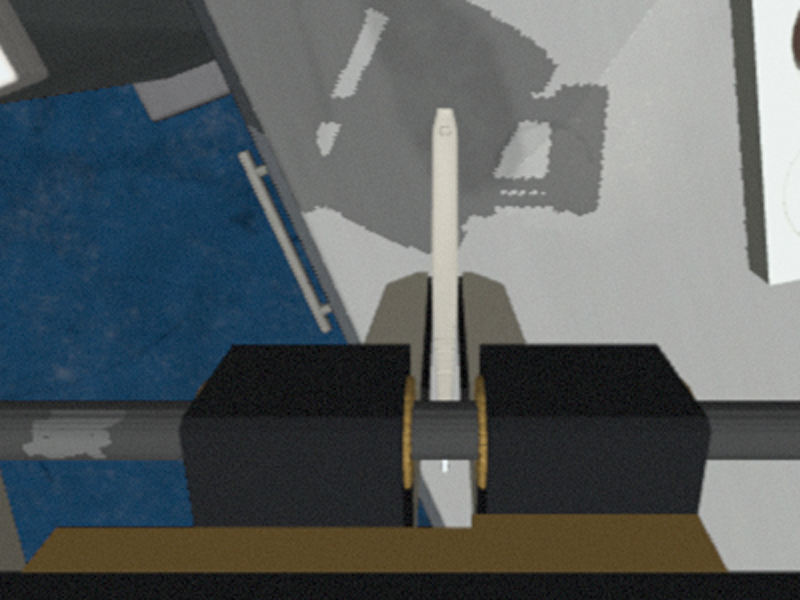

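Held squarely. Carrying it to the tray.

Emit:
apply_moves --pt "1.2 0.08 0" --pt "3 0.2 0" --pt "5 0.34 0" --pt "7 0.48 0" --pt "9 0.62 0" --pt "11 0.76 0" --pt "13 0.9 0" --pt "15 1.03 0" --pt "17 1.17 0" --pt "18 1.24 0" --roll '[-0.3, -0.7, -1.2, -1.7, -2.2, -2.6, -3, -3, -3, -3]'

```text
clock: 17.05
tool_pos: [0.56, 0.207, 0.1366]
tool_rot: [-2.253, -2.188, 0.003]
wrist_force: [-0.5, -1.0, -0.4]
grip_width: 0.0079
```

```bash
python3 pl.py .61 .314 .06 -1.7
```

```text
delta [3.614 1.567 2.549] curyaw -1.69 roll 0.002 | pos [0.56   0.207  0.1366] t 17.05 grip 0.0079 F [-0.5 -1.  -0.4] q6 0.31
```

Emit:
apply_moves --pt "1.3 0.6 0" --pt "3.0 1.3 0.3" --pt "3.6 1.57 1.0" --pt "3.6 1.57 2.0" --pt "3.6 1.57 2.6" --pt "3.6 1.57 2.6" --pt "3.6 1.57 2.6" --roll '[0, 0, 0, 0, 0, 0, 0]'

```text
clock: 17.92
tool_pos: [0.6112, 0.311, 0.0612]
tool_rot: [2.256, 2.186, 0.002]
wrist_force: [0.4, -1.1, -0.7]
grip_width: 0.0076
```

```bash
python3 pl.py .61 .314 .007 -1.7; python3 - <<'E'
from h import *
T=[box(.583,.315,.01,-.03,.136,.17),box(.583,.315,.003,-.03,.128,.162)]
W=cam("wrist");draw(W,T,(100,500,0,400),2,"pics/tw3.png");draw(cam("side"),T,(215,415,190,330),4,"pics/tw3d.png")
E
```

```text
delta [ 0.099 -0.043  1.806] curyaw -1.82 roll -0.020 | pos [0.6112 0.311  0.0612] t 17.93 grip 0.0076 F [ 0.4 -1.1 -0.7] q6 0.43
```

View pics/tw3.png

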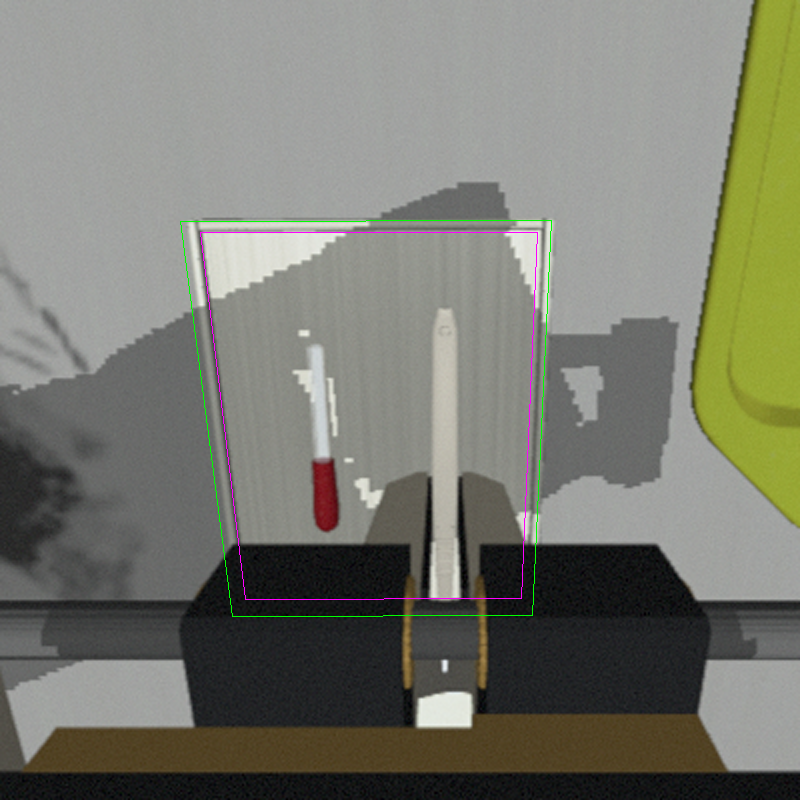

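View pics/tw3d.png

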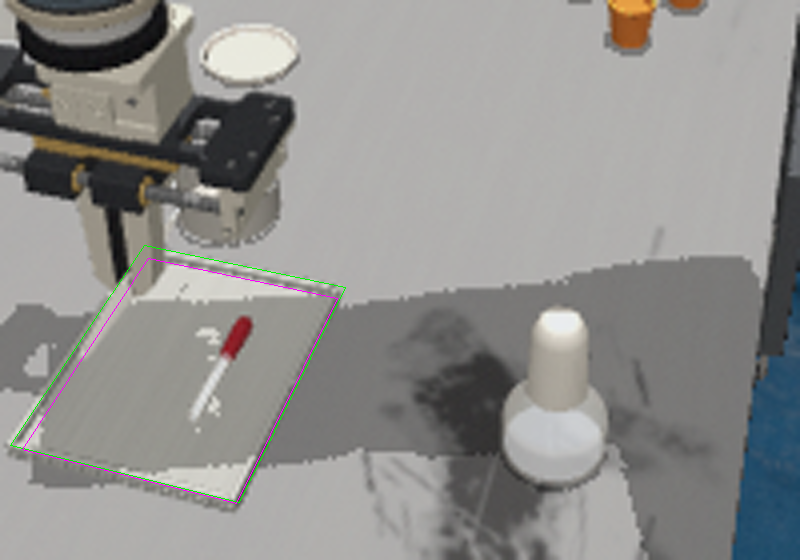

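The tweezers are parallel to the dropper and clear of the walls. Lowering and releasing.

Emit:
apply_moves --pt "0.1 -0.04 0.6" --pt "0.1 -0.04 1.2" --pt "0.1 -0.04 1.6" --pt "0.1 -0.04 1.8" --pt "0.1 -0.04 1.8" --pt "0.1 -0.04 1.8" --pt "0.1 -0.04 1.8" --roll '[0, 0, 0, 0, 0, 0, 0]'

```text
clock: 18.9
tool_pos: [0.6097, 0.314, 0.0062]
tool_rot: [2.256, 2.186, 0.0]
wrist_force: [-0.1, -0.3, -0.6]
grip_width: 0.0079
```

Emit:
apply_moves --pt "0 0 0" --pt "0 0 0" --pt "0 0 0" --pt "0 0 -0.7" --pt "0 0 -2.0" --pt "0 0 -4.0" --pt "0 0 -5.0" --pt "0 0 -5.0" --roll '[0, 0, 0, 0, 0, 0, 0, 0]' --jaw 0.55

```text
clock: 19.9
tool_pos: [0.6108, 0.3146, 0.1605]
tool_rot: [2.254, 2.185, 0.009]
wrist_force: [-0.3, -0.3, -0.3]
grip_width: 0.0212
```

```bash
python3 - <<'E'
from h import *
T=[box(.583,.315,.003,-.03,.128,.162)]
W=cam("wrist");draw(W,T,(100,500,0,400),2,"pics/tw4.png");
E
python3 pl.py .364 .3165 .165 0;
```

```text
delta [-0.181 -8.195 -0.254] curyaw -1.80 roll -0.300 | pos [0.6099 0.3142 0.1579] t 19.95 grip 0.0208 F [-0.3  0.8  0.1] q6 0.44
```

View pics/tw4.png

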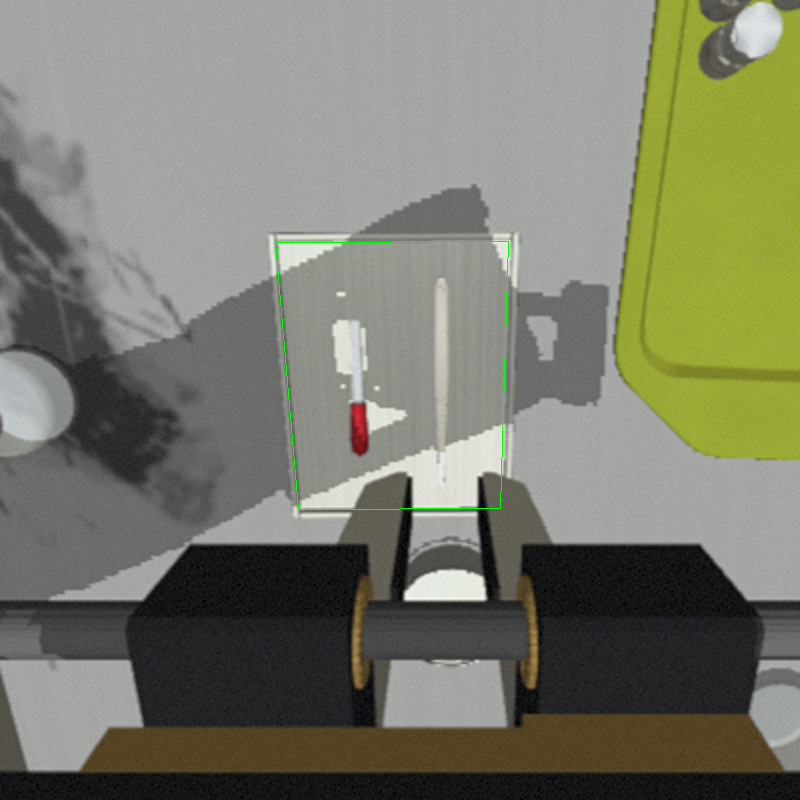

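Dropper and tweezers lie flat and parallel in the tray, at (358,390) and (441,380). Now the flask.

Emit:
apply_moves --pt "-0.05 -1.3 0" --pt "-0.1 -3.2 0" --pt "-0.1 -5.2 0" --pt "-0.15 -7.0 0" --pt "-0.18 -8.2 0" --pt "-0.18 -8.2 0" --pt "-0.18 -8.2 0.5" --pt "-0.18 -8.2 0.5" --roll '[-0.3, -0.3, -0.3, -0.3, -0.3, -0.3, -0.3, -0.3]' --jaw -0.6

```text
clock: 20.95
tool_pos: [0.3636, 0.3158, 0.1394]
tool_rot: [-2.222, -2.22, 0.005]
wrist_force: [-0.4, -0.1, -0.3]
grip_width: 0.0743
```

```bash
python3 - <<'E'
from h import *
x,y=.364,.317
T=[ring(x,y,0,.0295),ring(x,y,.06,.016),ring(x,y,.08,.016)]
draw(cam("wrist"),T,(100,500,0,400),2,"pics/fl1.png");
draw(cam("scene"),T,(140,240,130,230),6,"pics/fl1s.png");
draw(cam("side"),T,(300,400,240,340),6,"pics/fl1d.png");
E
python3 pl.py .364 .3165 .065 0;
```

```text
delta [9.000e-03 2.000e-03 2.529e+00] curyaw -0.04 roll -0.006 | pos [0.364  0.3163 0.1409] t 21.1 grip 0.0745 F [ 0.8 -0.1 -0.4] q6 0.62
```

View pics/fl1.png

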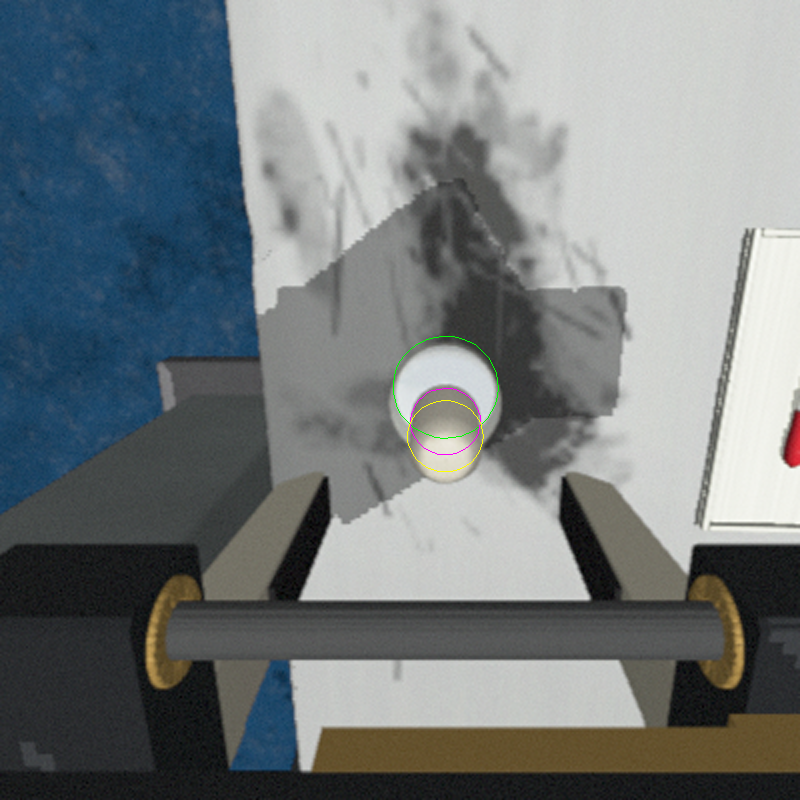

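View pics/fl1s.png

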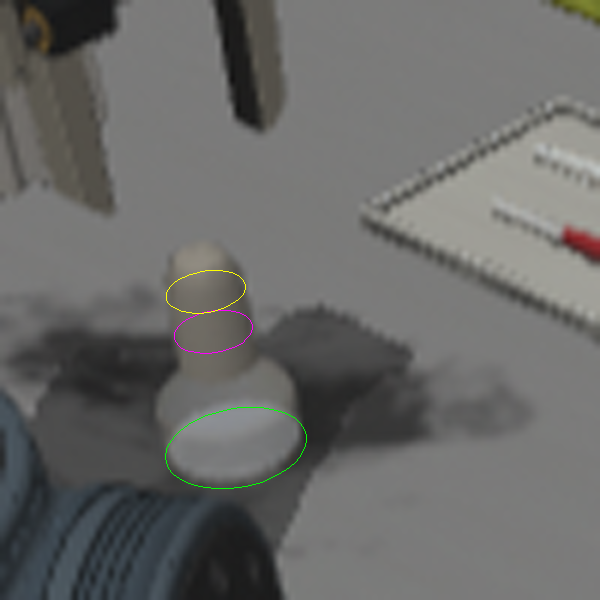

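View pics/fl1d.png

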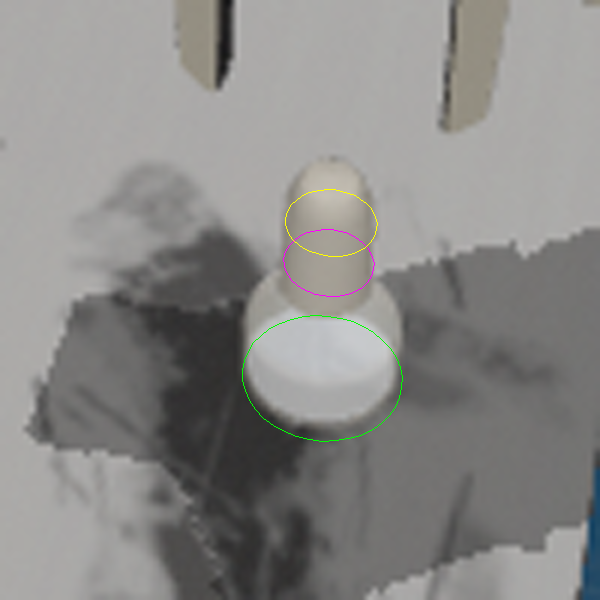

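Flask confirmed, and the cap overlay fits to about 1–2 mm. Descending, with the grip at about 84 mm above the foot.

Emit:
apply_moves --pt "0 0 0.6" --pt "0 0 1.3" --pt "0 0 2.0" --pt "0 0 2.4" --pt "0 0 2.52" --pt "0 0 2.52" --pt "0 0 2.52" --roll '[0, 0, 0, 0, 0, 0, 0]'

```text
clock: 21.98
tool_pos: [0.3639, 0.3166, 0.0662]
tool_rot: [2.221, 2.221, 0.002]
wrist_force: [-0.4, -0.5, 0.8]
grip_width: 0.0746
```

Emit:
apply_moves --pt "0 0 0" --pt "0 0 0" --pt "0 0 0" --pt "0 0 0" --pt "0 0 0" --pt "0 0 0" --pt "0 0 0" --roll '[0, 0, 0, 0, 0, 0, 0]' --jaw 1 --force 25

```text
clock: 22.85
tool_pos: [0.3635, 0.3164, 0.0656]
tool_rot: [2.221, 2.221, -0.0]
wrist_force: [-0.1, 0.1, -0.3]
grip_width: 0.0299
```

```bash
python3 pl.py .5472 -.357 .19 0;
```

```text
delta [-22.446   6.122  -4.145] curyaw 0.00 roll 0.000 | pos [0.3635 0.3164 0.0656] t 22.85 grip 0.0299 F [-0.1  0.1 -0.3] q6 0.62
```

Emit:
apply_moves --pt "0 0 -0.4" --pt "0 0 -1.2" --pt "0 0 -2.4" --pt "-0.4 0.1 -3.6" --pt "-1.4 0.4 -4.4" --pt "-3 0.8 -4.6" --pt "-4.8 1.3 -4.6" --pt "-6.6 1.8 -4.6" --pt "-8.4 2.3 -4.6" --pt "-10 2.73 -4.6" --roll '[0, 0, 0, 0, 0, 0, 0, 0, 0, 0]'

```text
clock: 24.1
tool_pos: [0.4456, 0.0145, 0.2045]
tool_rot: [2.221, 2.22, 0.001]
wrist_force: [0.4, 0.8, -0.7]
grip_width: 0.0303
```

```bash
python3 pl.py .5472 -.357 .19 0;
```

```text
delta [-12.381   3.391   0.487] curyaw -0.03 roll -0.004 | pos [0.4456 0.0145 0.2045] t 24.1 grip 0.0303 F [ 0.4  0.8 -0.7] q6 -0.07
```

Emit:
apply_moves --pt "-1.8 0.5 0" --pt "-3.6 1.0 0" --pt "-5.4 1.5 0" --pt "-7.2 2.0 0" --pt "-9.0 2.5 0" --pt "-10.8 2.96 0" --pt "-12 3.28 0" --pt "-12.35 3.39 0" --pt "-12.35 3.39 0" --pt "-12.35 3.39 0" --roll '[0, 0, 0, 0, 0, 0, 0, 0, 0, 0]'

```text
clock: 25.35
tool_pos: [0.5471, -0.3528, 0.204]
tool_rot: [-2.22, -2.222, -0.0]
wrist_force: [-0.2, -0.5, -1.9]
grip_width: 0.0301
```

```bash
python3 pl.py .5472 -.357 .1 0; python3 - <<'E'
from h import *
from ov import *
p=read_state()["tool_pos"];f=p[2]-.065
T=curves(P)[-3:]+[ring(p[0],p[1],f,.0295)]
draw(cam("scene"),T,(390,510,180,300),5,"pics/fl2s.png");draw(cam("side"),T,(275,395,90,210),5,"pics/fl2d.png")
draw(cam("wrist"),T,(100,500,0,400),2,"pics/fl2w.png")
E
```

```text
delta [-0.14   0.004  3.466] curyaw 0.05 roll 0.009 | pos [ 0.5471 -0.3528  0.204 ] t 25.35 grip 0.0301 F [-0.2 -0.5 -1.9] q6 -0.65
```

View pics/fl2s.png

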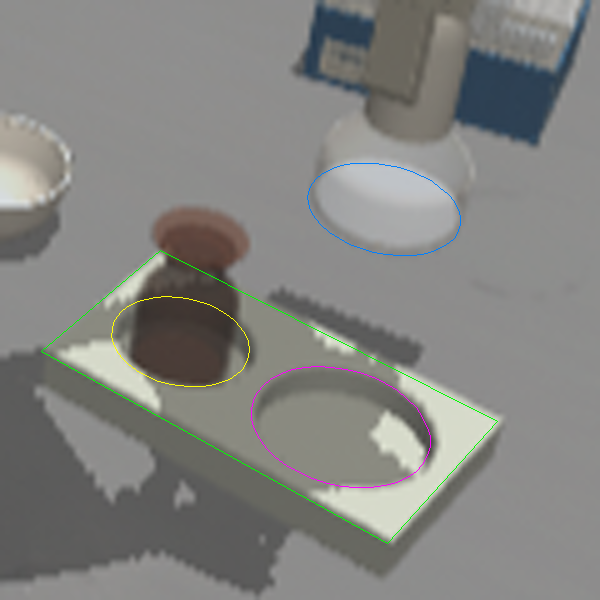

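View pics/fl2d.png

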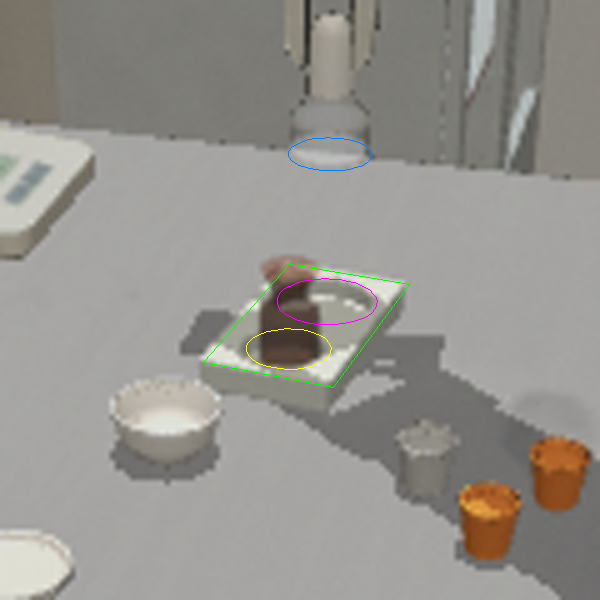

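View pics/fl2w.png

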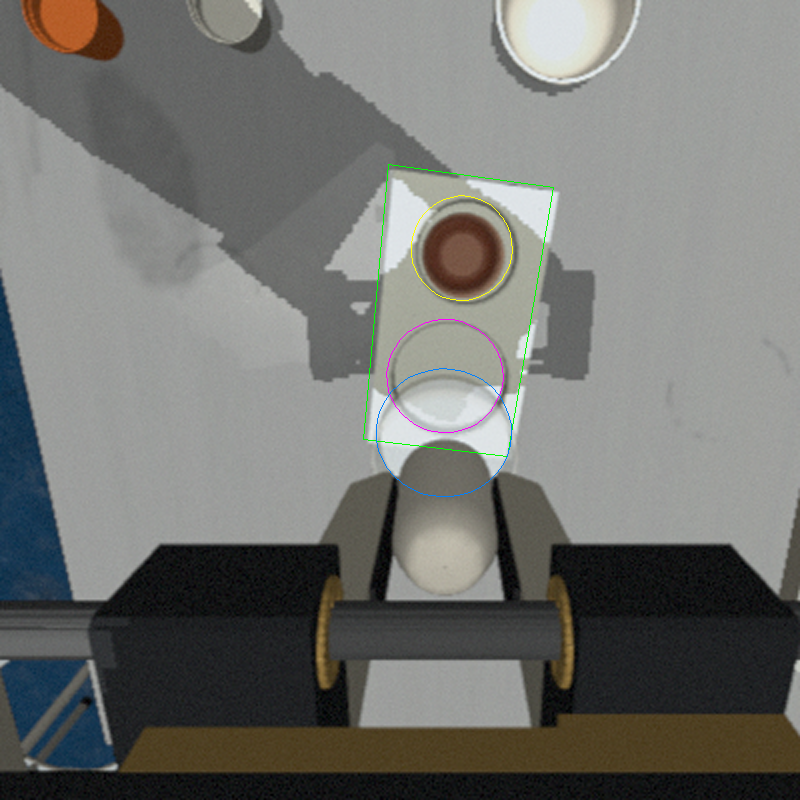

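The wrist view confirms the stand overlay to about 1 mm and shows the bottle centred in the small well. Lowering the flask.

Emit:
apply_moves --pt "-0.13 0 0.8" --pt "-0.13 0 1.8" --pt "-0.13 0 2.8" --pt "-0.13 0 3.4" --pt "-0.13 0 3.8" --pt "-0.13 0 4.0" --pt "-0.13 0 4.15" --pt "-0.13 0 4.25" --pt "-0.13 0 4.25" --pt "-0.13 0 4.25" --roll '[0, 0, 0, 0, 0, 0, 0, 0, 0, 0]'

```text
clock: 26.75
tool_pos: [0.5473, -0.3581, 0.0764]
tool_rot: [2.221, 2.221, 0.0]
wrist_force: [1.2, -0.6, -0.9]
grip_width: 0.0297
```

```bash
python3 pl.py .5472 -.357 .071 0
```

```text
delta [ 0.037 -0.002  0.181] curyaw -0.00 roll -0.000 | pos [ 0.5473 -0.3581  0.0764] t 26.75 grip 0.0297 F [ 1.2 -0.6 -0.9] q6 -0.65
```

Emit:
apply_moves --pt "0.03 0 0.06" --pt "0.03 0 0.12" --pt "0.03 0 0.17" --pt "0.03 0 0.2" --pt "0.03 0 0.2" --roll '[0, 0, 0, 0, 0]'

```text
clock: 27.38
tool_pos: [0.5474, -0.3573, 0.0716]
tool_rot: [2.221, 2.221, 0.0]
wrist_force: [-3.5, 2.8, 11.9]
grip_width: 0.0299
```

The 12 N reading means it is seated. Releasing.

Emit:
apply_moves --pt "0 0 0" --pt "0 0 0" --pt "0 0 0" --pt "0 0 0" --pt "0 0 -0.7" --pt "0 0 -2.0" --pt "0 0 -3.0" --pt "0 0 -3.0" --roll '[0, 0, 0, 0, 0, 0, 0, 0]' --jaw -0.3

```text
clock: 28.38
tool_pos: [0.5483, -0.3579, 0.164]
tool_rot: [2.217, 2.217, 0.001]
wrist_force: [-0.7, -0.4, -0.4]
grip_width: 0.0602
```

```bash
python3 - <<'E'
from h import *
from ov import *
T=curves(P)[-3:]+[ring(.5474,-.3573,.086,.016),ring(.557,-.2785,.045,.022)]
draw(cam("scene"),T,(390,510,180,300),5,"pics/fl3s.png");draw(cam("side"),T,(275,395,90,210),5,"pics/fl3d.png")
E
python3 pl.py .435 -.1535 .1 0
```

```text
delta [ 6.784 -3.733  2.011] curyaw 0.00 roll 0.000 | pos [ 0.547  -0.357   0.1604] t 28.48 grip 0.0602 F [-0.4 -0.4  0.8] q6 -0.65
```

View pics/fl3s.png

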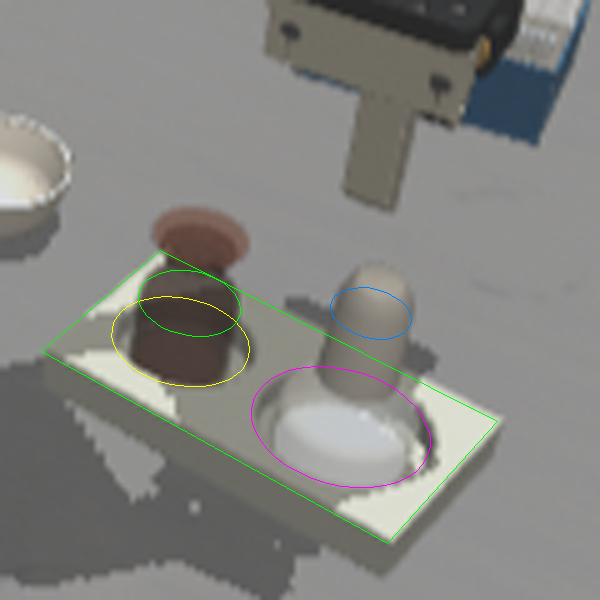

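View pics/fl3d.png

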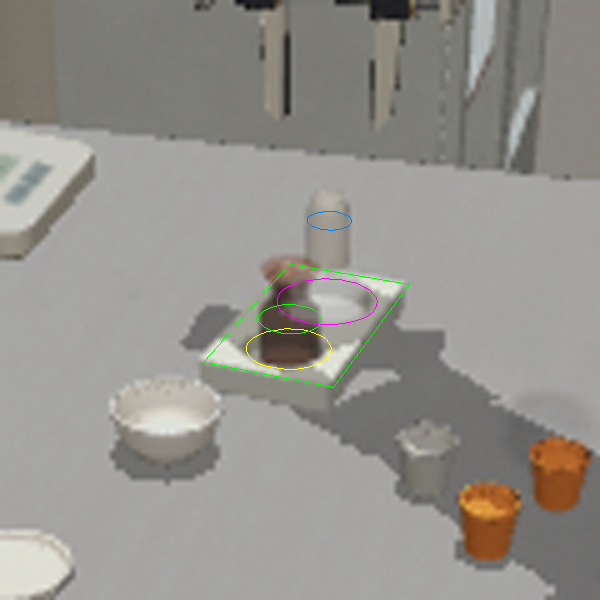

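Flask and bottle both stand upright in their wells, at scene-crop (368,330) and (195,310). Now the grey cup.

Emit:
apply_moves --pt "1.3 -0.7 0" --pt "3.2 -1.8 0" --pt "5.2 -2.9 0" --pt "6.5 -3.55 0.7" --pt "6.78 -3.73 2.0" --pt "6.78 -3.73 2.6" --pt "6.78 -3.73 2.6" --roll '[0, 0, 0, 0, 0, 0, 0]'

```text
clock: 29.35
tool_pos: [0.4341, -0.1531, 0.0807]
tool_rot: [-2.219, -2.219, 0.002]
wrist_force: [0.3, -0.0, 1.3]
grip_width: 0.0607
```

```bash
python3 - <<'E'
from h import *
x,y=.435,-.1535
draw(cam("wrist"),[ring(x,y,.037,.019),ring(x,y,0,.014)],(100,500,0,400),2,"pics/cu1.png");
E
python3 pl.py .435 -.1535 .009 0
```

```text
delta [-2.000e-03  1.300e-02  2.422e+00] curyaw -0.00 roll -0.000 | pos [ 0.4348 -0.1535  0.0816] t 29.4 grip 0.0603 F [-0.4 -0.3  0.2] q6 -0.44
```

View pics/cu1.png

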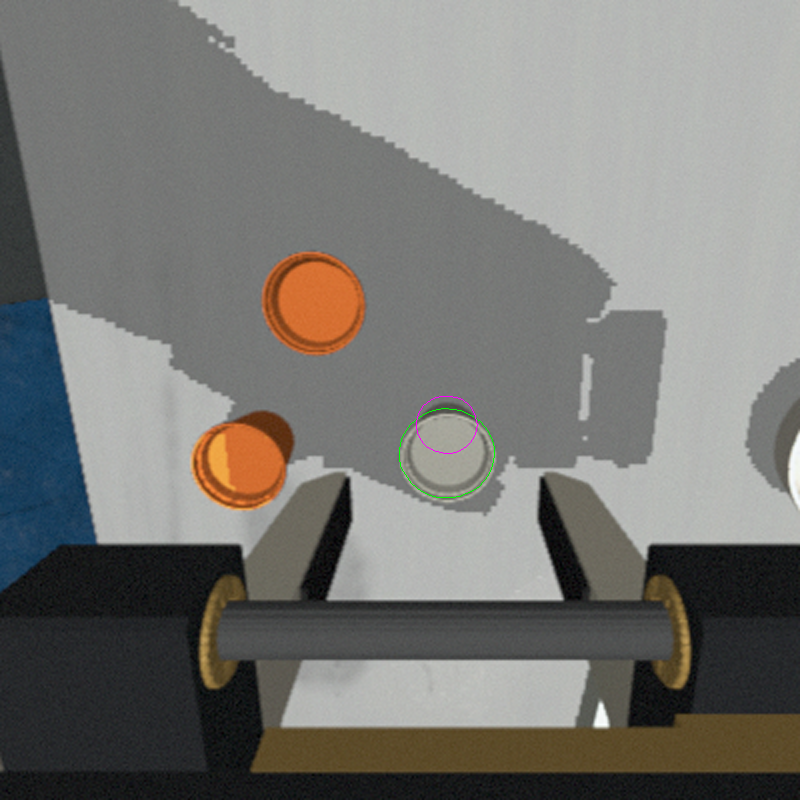

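The grey cup at (447,453) matches the overlay, and the left finger clears the orange cup. Descending and gripping softly.

Emit:
apply_moves --pt "0 0 0.7" --pt "0 0 1.4" --pt "0 0 2.1" --pt "0 0 2.4" --pt "0 0 2.4" --pt "0 0 2.4" --roll '[0, 0, 0, 0, 0, 0]'

```text
clock: 30.15
tool_pos: [0.4357, -0.154, 0.0109]
tool_rot: [2.221, 2.221, 0.001]
wrist_force: [-0.6, 0.1, -0.2]
grip_width: 0.0606
```

Emit:
apply_moves --pt "0 0 0" --pt "0 0 0" --pt "0 0 0" --pt "0 0 0" --pt "0 0 0" --pt "0 0 0" --roll '[0, 0, 0, 0, 0, 0]' --jaw 1 --force 10

```text
clock: 30.9
tool_pos: [0.4353, -0.1537, 0.0102]
tool_rot: [2.221, 2.221, 0.0]
wrist_force: [-0.8, 1.0, 3.7]
grip_width: 0.0365
```

```bash
python3 pl.py .657 .006 .1 0
```

```text
delta [ 5.325  7.391 -2.992] curyaw -0.00 roll -0.000 | pos [ 0.4353 -0.1537  0.0102] t 30.9 grip 0.0365 F [-0.8  1.   3.7] q6 -0.44
```

Emit:
apply_moves --pt "0 0 -0.5" --pt "0 0 -1.5" --pt "0 0 -3.0" --pt "1.0 1.4 -3.3" --pt "2.2 3.1 -3.3" --pt "3.4 4.8 -3.3" --pt "4.6 6.4 -3.3" --pt "5.32 7.39 -3.3" --pt "5.32 7.39 -3.0" --pt "5.32 7.39 -3.0" --roll '[0, 0, 0, 0, 0, 0, 0, 0, 0, 0]'

```text
clock: 32.15
tool_pos: [0.6556, 0.0055, 0.0995]
tool_rot: [-2.22, -2.22, 0.003]
wrist_force: [-0.2, 0.3, 0.3]
grip_width: 0.0367
```

```bash
python3 - <<'E'
from h import *
x,y=.657,.006
p=read_state()["tool_pos"];f=p[2]-.0102
T=[ring(x,y,.008,.037),ring(x,y,.003,.032),ring(p[0],p[1],f,.014)]
draw(cam("wrist"),T,(100,500,0,400),2,"pics/cu2.png");
draw(cam("scene"),T,(290,410,120,240),5,"pics/cu2s.png");draw(cam("side"),T,(220,340,130,250),5,"pics/cu2d.png")
E
python3 pl.py .657 .006 .03 0
```

```text
delta [0.031 0.023 2.354] curyaw -0.06 roll -0.010 | pos [0.6563 0.0051 0.1006] t 32.3 grip 0.0367 F [-0.3 -0.1 -0.6] q6 -0.06
```

View pics/cu2.png

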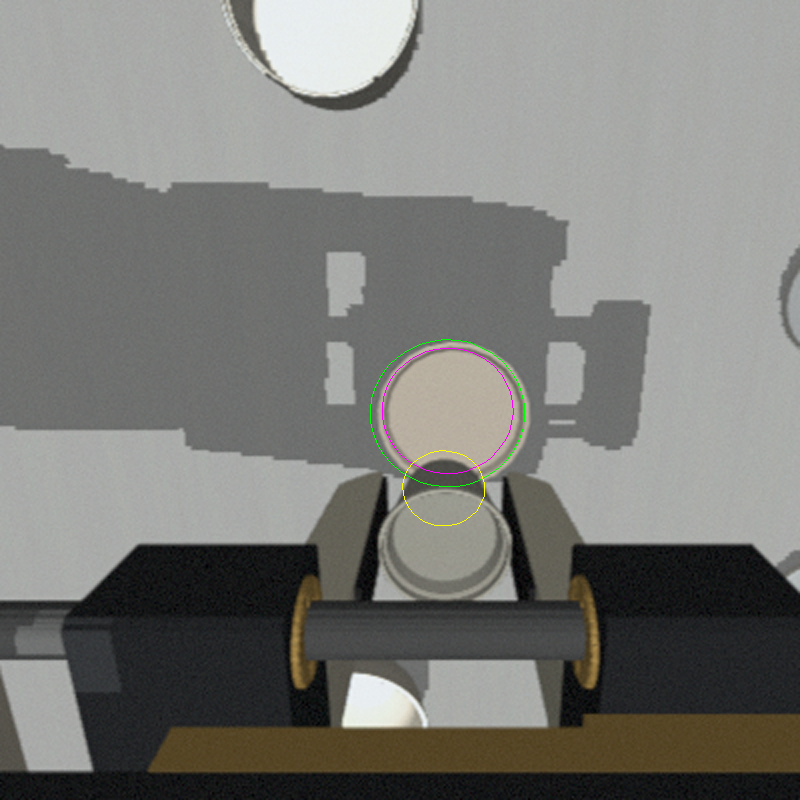

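View pics/cu2s.png

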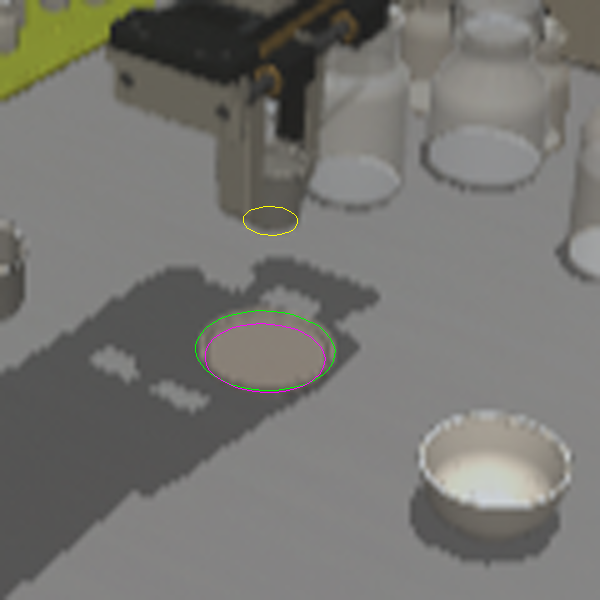

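View pics/cu2d.png

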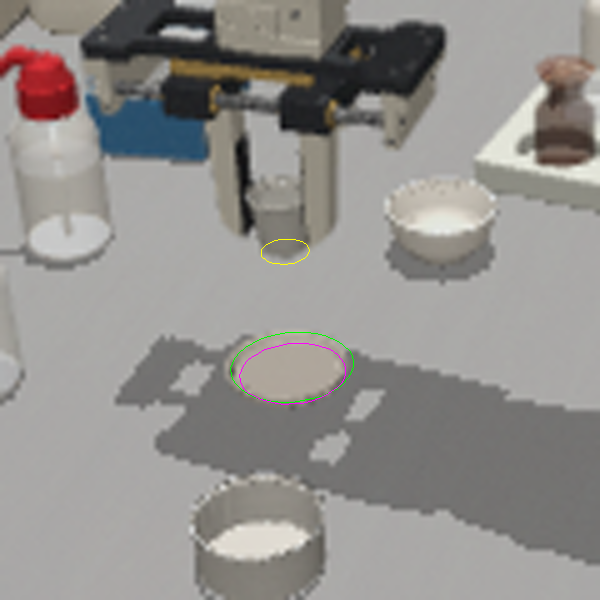

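Saucer at (452,413) is within 2 mm of the estimate. Lowering the cup.

Emit:
apply_moves --pt "0.03 0.08 0.8" --pt "0.03 0.08 1.6" --pt "0.03 0.08 2.2" --pt "0.03 0.08 2.6" --pt "0.03 0.08 2.8" --pt "0.03 0.08 2.9" --pt "0.03 0.08 2.92" --pt "0.03 0.08 2.92" --roll '[0, 0, 0, 0, 0, 0, 0, 0]'

```text
clock: 33.3
tool_pos: [0.6596, 0.0068, 0.0133]
tool_rot: [2.221, 2.221, 0.001]
wrist_force: [-3.0, -0.1, 4.1]
grip_width: 0.0367
```

Emit:
apply_moves --pt "0 0 0" --pt "0 0 0" --pt "0 0 0" --pt "0 0 0" --pt "0 0 -0.5" --pt "0 0 -2.0" --pt "0 0 -4.0" --pt "-2.0 -3 -4.5" --pt "-3.5 -4.5 -4.5" --pt "-3.5 -4.5 -4.5" --roll '[0, 0, 0, 0, 0, 0, 0, 0, 0, 0]' --jaw -0.3

```text
clock: 34.55
tool_pos: [0.5228, -0.0993, 0.149]
tool_rot: [2.221, 2.22, 0.001]
wrist_force: [0.9, -0.5, 0.5]
grip_width: 0.0601
```

```bash
python3 - <<'E'
from h import *
x,y=.6585,.006
p=read_state()["tool_pos"];print(p)
T=[ring(x,y,.008,.037),ring(x,y,.003,.014),ring(x,y,.04,.019),ring(.614,.172,.033,.035),ring(.6065,-.155,.036,.037),box(.583,.315,.003,-.03,.128,.162)]
S=cam("scene");D=cam("side")
draw(cam("wrist"),T,(100,500,0,400),2,"pics/en.png");
draw(S,T,(210,410,130,250),4,"pics/ens.png");draw(D,T,(215,415,130,330),4,"pics/end.png")
draw(S,[],(390,510,180,300),5,"pics/ens2.png")
E
```

```text
[ 0.52277501 -0.09931069  0.1489513 ]
```

View pics/en.png

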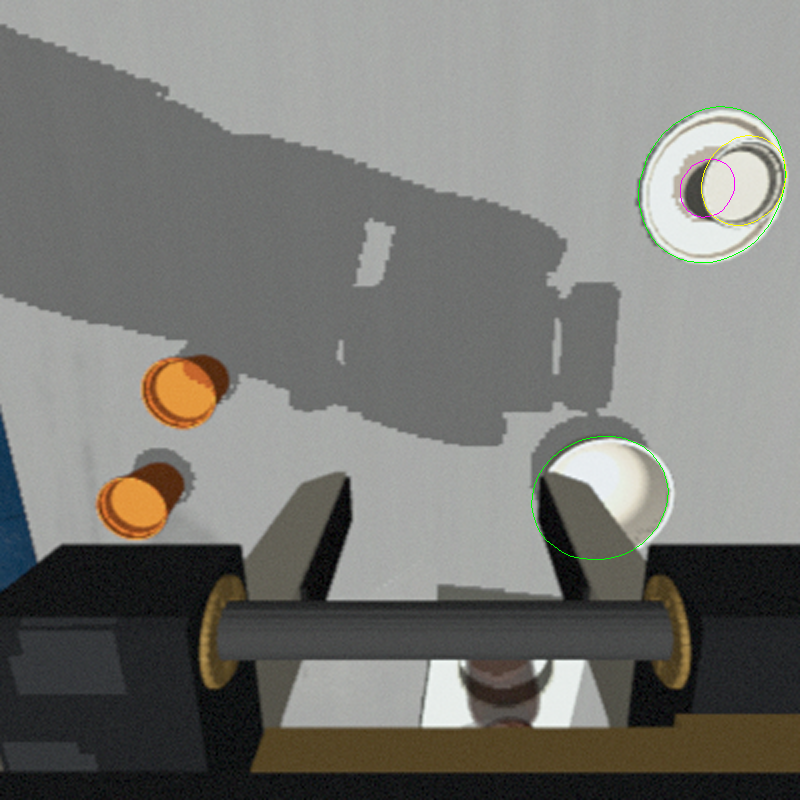

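View pics/ens.png

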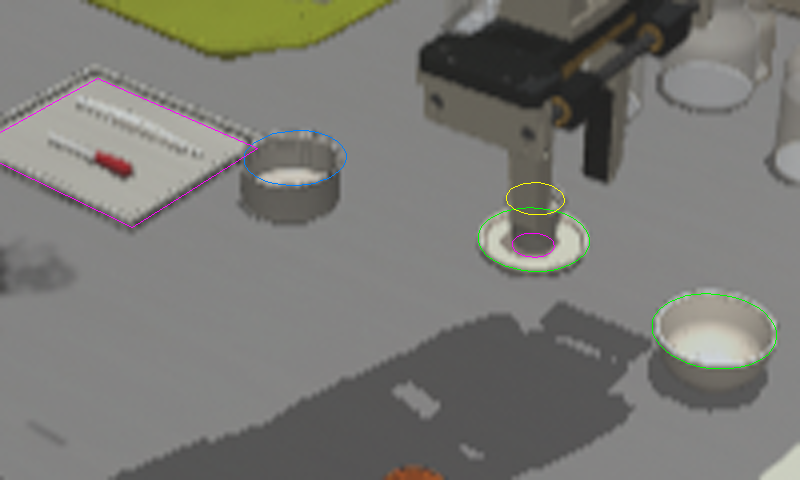

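View pics/end.png

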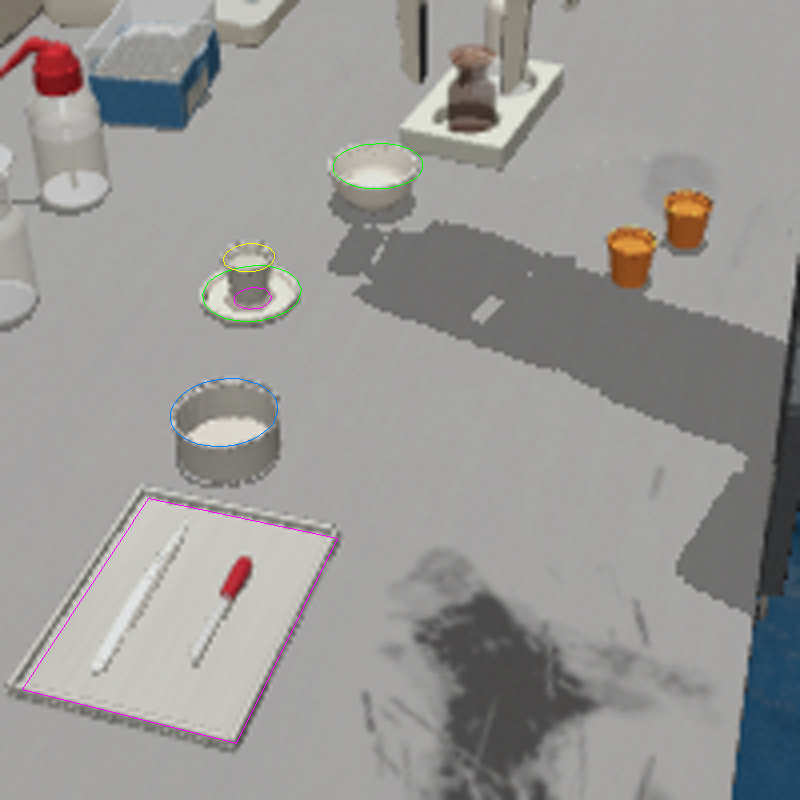

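View pics/ens2.png

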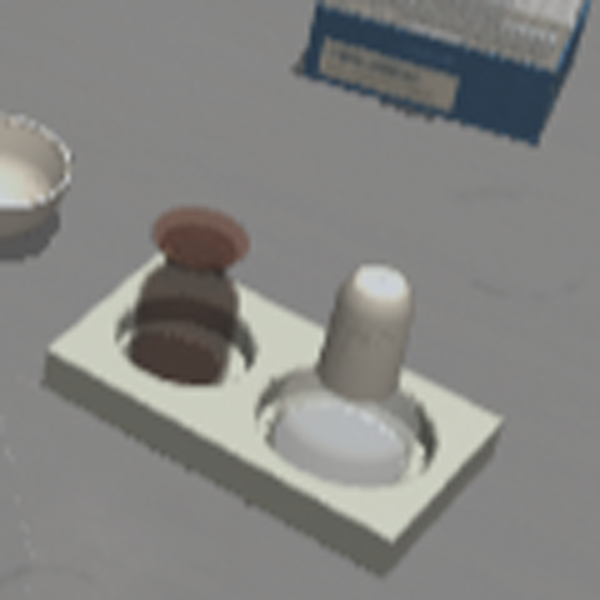

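All five pieces are in place, and the tin and bowl have not moved. The arm is clear, so I'm handing the job in.

```bash
python3 -c "
from rig import *
print(read_state()['clock'],close_job())"
```

```text
the job is handed in; nothing more can be done
34.7 None
```

I sorted all five pieces and handed the job in at 34.7 s. No verdict is reported, so the results below are from my own camera checks.

- **Flask and bottle:** both stand upright in their wells. I lowered them until the wrist force showed contact (about 12 N for the flask, 5 N for the bottle) before opening the jaws. I did not measure how deep they sit or their exact tilt.
- **Cup:** the grey cup stands upright in the saucer, about 2 mm from its centre. The orange look-alikes were not touched.
- **Dropper and tweezers:** both lie flat and parallel on the tray floor, about 50 mm apart and clear of the walls.
- **Tin and bowl:** both still fit their starting outlines to within a few millimetres.

The tray and the saucer each turned out 2 to 3 mm off my first estimate, and I corrected for that before lowering. The dropper was released about 4 mm above the tray floor. No check failed.

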